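Ready the bottle inspection viewer

TASK

Get the particle-inspection viewer ready: put the backing board into its sprung holder (one end pushed into the sprung jaw, the other end lowered and let back under the lip of the fixed jaw, so that it sits flat and printed face up in both grooves), and drop into the barrel first the lens, then every spacer there is, then the filter, all lying flat. After that swing the yoke over the barrel against its stop with the ring still fully up, and only then screw the retaining ring clockwise all the way down so that it clamps the stack. Leave the bottles and vials standing where they are.

Things in the scene. Friction and masses are not known exactly. Their poses are not given: they have to be found in the camera images.
- barrel_mouth (a point): centre of the open top of the viewer's barrel, an upright dark steel tube on an aluminium foot: bore 68 mm across, outside 80 mm, rim 82 mm above the table. z up; its x axis points horizontally from the yoke's post (85 mm away, on the -x side) towards and past the barrel.
- floor_top (a point): centre of the top face of the sprung floor inside the barrel, on which the stack stands; 47 mm below the rim when unloaded. It carries the whole stack without sinking and springs down (about 0.4 N per mm after 4 N of preload) when pressed.
- floor (a joint): how far the sprung floor has been pressed down, m (0 unloaded, 0.023 at most)
- yoke (a joint): angle of the flat grey swing yoke (12 mm thick, underside 88 mm above the table) about its upright post, rad: 0 = over the barrel, against its stop, with the ring's axis on the barrel's; it grows counter-clockwise seen from above, as the yoke swings clear (starts between 1.4 and 1.8). Stiff: stays where it is left.
- yoke_hinge (a point): point on the axis of the yoke's post, at the yoke's underside, 85 mm from the barrel's axis
- yoke_pin (a point): centre of the upright round steel handle pin at the free end of the yoke: 14 mm across, 32 mm tall (its top 132 mm above the table), 147 mm from the post's axis. Pinch it from above and lead it round the post, or push it.
- ring (a joint): turning of the threaded retaining ring in the yoke, rad: 0 = fully up (as at the start), 3.9 = screwed fully down, against its stop. It grows clockwise seen from above; the ring sinks 5.64 mm per rad, 22 mm in all. Friction 0.12 N m holds it where it is left.
- ring_grip (a point): centre of the ring's knurled round rim, 58 mm across and 22 mm tall, to be gripped across its diameter from above; 135 mm above the table when the ring is up (113 mm when down). The ring's 52 mm brass tube passes down through the yoke and ends 51 mm below this point. The ring's axis is 85 mm from the post's; the handle pin stands 62 mm outward of it.
- lens_mid (a point): centre (half-way up) of the lens: a round metal cell 58 mm across, 14 mm thick (7 mm above and below this point), dark edge bands, with a clear domed glass in it; 90 g; z along its axis
- filter_mid (a point): centre (half-way up) of the filter: a flat solid disc 58 mm across and 8 mm thick, a thin plain metal rim round flat tinted glass; 45 g; z along its axis
- holder_seat (a point): where the centre of the backing board comes when seated in the board holder, 30 mm above the table. The holder stands along this point's y axis: fixed jaw at +y, sprung jaw at -y, grooves facing each other. The jaws are 50 mm wide along x; between them there is only the base plate, 8 mm high.
- fixed_groove (a point): middle of the back of the fixed jaw's groove, 65 mm to the +y side of holder_seat, 32 mm above the table. The groove is 8 mm deep, between a shelf below (its top 26 mm above the table, reaching 20 mm inward from here; the board's underside rests on it) and a lip above (38 to 45 mm above the table, reaching 8 mm inward).
- sprung_groove (a point): middle of the back of the sprung jaw's groove, shaped like the fixed one and facing it; 62 mm to the -y side of holder_seat at rest. It slides back towards -y when pushed.
- jaw (a joint): how far the sprung jaw is pushed back towards -y, m: 0 at rest, 0.003 with the board seated, 0.020 at most; about 2.4 N at rest plus 0.2 N per mm
- board_mid (a point): centre (half-way up) of the backing board, a stiff flat board 60 mm (its x) by 130 mm (its y) by 8 mm thick, white with a black half (towards its +y) on top; 90 g; either end may go to either jaw, printed face up
- spacer1_mid (a point): centre (half-way up) of a spacer: an open aluminium ring 58 mm across, 44 mm inside, 8 mm thick, 30 g; z along its axis. One to three spacers are present (None if absent); they are alike
- spacer2_mid (a point): centre (half-way up) of a spacer: an open aluminium ring 58 mm across, 44 mm inside, 8 mm thick, 30 g; z along its axis. One to three spacers are present (None if absent); they are alike
- spacer3_mid (a point): centre (half-way up) of a spacer: an open aluminium ring 58 mm across, 44 mm inside, 8 mm thick, 30 g; z along its axis. One to three spacers are present (None if absent); they are alike
- infusion3: infusion bottle, 60 mm across and 140 mm tall, a bystander; origin under its centre
- vial1: glass vial, 34 mm across and 60 mm tall, a bystander; origin under its centre
- vial2: glass vial, 34 mm across and 60 mm tall, a bystander; origin under its centre
- vial3: glass vial, 34 mm across and 60 mm tall, a bystander; origin under its centre
Things that resemble listed ones, but are neither listed nor needed, are in the scene too. Of the things that look like the part that bears board_mid, take the one that is nearest to the robot's base at the start.

How it is judged:
By the outcome, as a careful person would: the job done as asked, in the order asked, and still so for the second after the job is handed in, with the robot touching nothing.
Of spacer1, spacer2, spacer3 only 1 to 3 are there at a start; the rules pass over those that are not, and their reading is None.
At some moment in a run one of lens, filter, spacer1, spacer2, spacer3, board may be knocked a few centimetres aside while the robot is not near it.
Once in a run the grip may slacken for a moment while it holds something.
It also fails if it takes over 210 s, if anything falls off the work surface, if the arm or the gripper's body presses on something with over 40 N, if the wrist force passes 120 N, or if a joint passes its speed limit or range.

ROBOT

A 6-joint arm with a two-finger parallel gripper is mounted at the origin on the work surface. World frame = base frame: x ahead of the robot, y to its left, z up, the work surface at z = 0. Lengths are in m, angles in rad, forces in N, time in s.
With the tool pointing down it reaches from about 0.375 to 0.975 m from the base axis. Payload 3.8 kg.
Tool frame: the origin (TCP) lies midway between the tips of the shut fingers; the grasp point (between the pads) lies 19 mm behind it; z points along the fingers, y is the line along which they close (so a half turn about z gives the same grasp; the last joint's range is limited). The gripper opens to 85 mm and grips with 20 to 120 N. Pads are 22 mm wide; open, the fingers measure 114 mm over their backs; the gripper's body (76 mm by 85 mm) begins 54 mm behind the grasp point. The pads swing forward as they close: fully open they stand 13 mm farther back than shut.
Start: joints at [-0.037, 0.264, 1.604, -0, 1.274, -0.037], TCP at [0.675, -0, 0.231] pointing down, gripper open.
Joint ranges: [-2.63, 2.63], [-0.94, 2.18], [0.31, 2.57], [-1.31, 4.45], [0, 2.66], [-2.55, 2.55]. Speed limits (rad/s): [2.57, 2.57, 3.14, 3.14, 3.14, 3.14].

INTERFACE

Orientations are given as a rotation vector (axis times angle).
In Python, from workcell import bot gives the robot as it stands.
- The arm moves only by the tool jog_arm, never from a script. Its argument "motion" is a list of rows, each a list of 5 numbers: the opening, from -1 (shut) to 1 (fully open), then the shift along the tool's x, y, z in mm, then the turn about the tool's z in degrees. In form: [[claw, x, y, z, twist], ...]. A call has 1 to 10 rows; each row shifts and turns the commanded pose from where the row before left it, along the tool's axes as they then stand; what a row does not reach is not made up. A row lasts 1/12 s, in which the tool goes at most 41.7 mm and 7.16 degrees, less where a joint would pass 70% of its speed; a pose out of reach is approached as far as the arm can. A call with a gripper value outside its range is refused whole. The fingers move at their own pace and stop on an object; "force" is the grip in N (left out, the last holds). Time passes only in rows, so rows that do not move let the fingers close. It gives the time, the measured TCP pose, the force, the opening and the grip force at its end, in the units of the state.
- bot.read_state(): the state, without advancing time (a new reading comes with each control period).
- bot.read_camera(name): name is "scene" or "side" or "wrist"; returns (picture, depth): 400x640x3 uint8, red, green, blue; 400x640 float32, m along the optical axis (not along the pixel's ray), 0 where there is no reading.
- bot.get_calibration(name): a dict with "vfov" (degrees; the focal length in pixels is half the picture's height over the tangent of half this angle, whatever the lens; pixels are square), "cx", "cy" (the principal point, pixels), "rvec" (rotation vector, rad) and "tvec" (3), from world to camera coordinates, as OpenCV has them; the wrist camera has in their place "tool_from_camera" (4x4, takes a point from camera to tool coordinates, whose origin is the TCP and whose axes are the flange's). Camera axes: x right, y down, z forward; pixel columns grow to the right and rows downward; lengths in m; the calibration is good to about 2 mm. A picture is of the moment at which its call begins: read the wrist's pose just before it. get_calibration takes no time and is no camera call.
- bot.finish_job(): hands the job in; it is judged then, once.
The state is a dict: "time": time; "q": joint angles; "joint_vel": joint speeds; "joint_torque": joint torques, N m; "tool_pos": TCP position; "tcp_rot": TCP orientation; "wrist_force": force on the tool from outside, world axes, zero at the start; "torque": the same for the moment, N m; "width": opening from 0.0 (shut) to 1.0 (fully open); "grip_force": force on a finger pad.
Only numpy, scipy, OpenCV 4.12 (cv2) and the standard library are available. Lean on these libraries where they do the work, as an engineer would, in place of code of your own. Each camera call takes 0.05 s, during which the arm holds its last target. There are 200 camera calls.

## Working session

There is one attempt and no reset: what is moved stays moved. The work goes in short steps, Python scripts to look and compute and a tool call to move; the robot and the scene stay as the last step left them, time stands still between calls to the robot, and variables do not carry over. Pictures are saved under pics/ and viewed, at most 14 in all, crops included, and the job is handed in when it is done.

Besides the shell and the picture viewer there is one more tool, called after "Emit:" by a JSON object that holds its "name" and its "arguments". jog_arm: Moves the arm, as the interface text tells. Its arguments: {"type":"object","properties":{"motion":{"type":"array"},"force":{"type":"number"}},"required":["motion"]}

```bash
mkdir -p pics; ls
cat > h.py <<'E'
import numpy as np,cv2
from workcell import bot
R=lambda v:cv2.Rodrigues(np.array(v,float))[0]
def cloud(name):
    s=bot.read_state(); im,d=bot.read_camera(name); c=bot.get_calibration(name)
    f=200/np.tan(np.radians(c['vfov'])/2)
    v,u=np.mgrid[0:400,0:640]
    P=np.stack([(u-c['cx'])/f*d,(v-c['cy'])/f*d,d],-1)
    if name=='wrist':
        T=np.array(c['tool_from_camera']); P=P@T[:3,:3].T+T[:3,3]
        P=P@R(s['tcp_rot']).T+np.array(s['tool_pos'])
    else:
        P=(P-np.ravel(c['tvec']))@R(c['rvec'])
    P[d==0]=np.nan
    return im,P
def save(im,n,box=None,k=1):
    if box: x0,y0,x1,y1=box; im=im[y0:y1,x0:x1]
    im=cv2.resize(im,None,fx=k,fy=k,interpolation=cv2.INTER_CUBIC)
    cv2.imwrite('pics/'+n+'.png',im[...,::-1])
E
python3 - <<'E'
from h import *
print(bot.read_state())
for n in('scene','side','wrist'):
    im,P=cloud(n); save(im,n+'0'); np.savez('/tmp/'+n,im=im,P=P); print(n,bot.get_calibration(n))
a=cv2.imread('pics/scene0.png');
E
```

```text
pics
{'time': 0.0, 'q': array([-3.69225509e-02,  2.64784661e-01,  1.60540045e+00,  3.06165980e-05,
        1.27369549e+00, -3.69087323e-02]), 'joint_vel': array([ 5.14830129e-05,  9.58709257e-04, -1.79536117e-03, -7.97534587e-04,
        6.59754971e-04, -1.82272917e-03]), 'joint_torque': array([ 6.10465631e-04, -5.15121067e+01, -3.67308676e+01, -4.07824507e-05,
        1.31324201e-02,  1.46811578e-05]), 'tool_pos': array([6.74256707e-01, 2.05715910e-05, 2.29926517e-01]), 'tcp_rot': array([-2.22026665, -2.22021599,  0.00241076]), 'wrist_force': array([-1.0565324 , -0.64341109,  0.33869599]), 'torque': array([0.03578282, 0.00041725, 0.00588969]), 'grip_force': 0.0, 'width': 0.9984613171511164}
scene {'vfov': 51.24621829489387, 'cx': 314.9086077837336, 'cy': 202.23536393700618, 'rvec': array([ 0.77132948,  2.53227227, -1.22067362]), 'tvec': array([ 0.47912143, -0.0811251 ,  1.60515257])}
side {'vfov': 45.06427782944074, 'cx': 322.05237332227006, 'cy': 197.82152370082423, 'rvec': array([ 2.24921731, -0.60308258,  0.25246585]), 'tvec': array([-0.51889323,  0.2264189 ,  1.35030688])}
wrist {'vfov': 61.625039196055354, 'cx': 318.94851575615627, 'cy': 202.00144234954502, 'tool_from_camera': array([[ 9.99656627e-04, -9.50852087e-01, -3.09643843e-01,
         7.85984003e-02],
       [ 9.99999256e-01,  7.33989032e-04,  9.74477245e-04,
        -6.29395555e-04],
       [-6.99308537e-04, -3.09644587e-01,  9.50852113e-01,
        -1.41721812e-01],
       [ 0.00000000e+00,  0.00000000e+00,  0.00000000e+00,
         1.00000000e+00]])}
```

View pics/scene0.png

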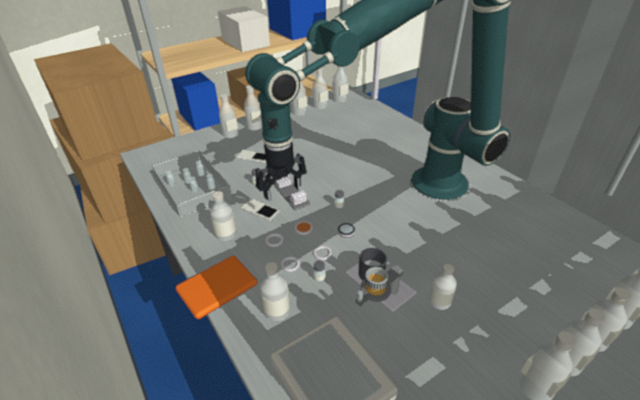

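View pics/side0.png

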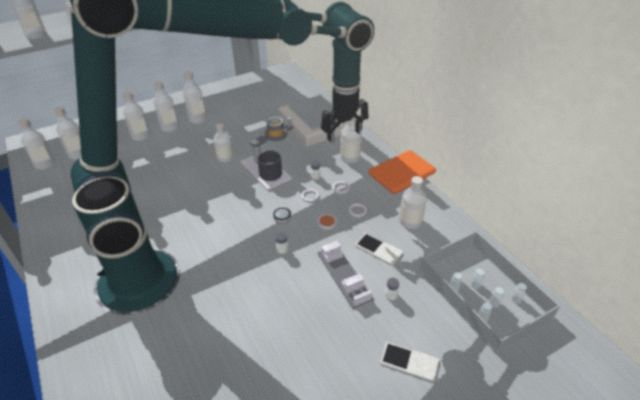

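Run:
```python
from h import *
a=np.load('/tmp/side.npz');im,P=a['im'],a['P'];save(im,'sidec',(230,100,450,390),2.05) if 0 else save(im,'sidec',(230,110,450,310),3)
for n,L in {'side':{'ringA':(310,195),'ringB':(341,187),'ringC':(357,210),'lens':(282,214),'filt':(327,221),'board1':(380,248),'board2':(410,360),'barrel':(270,155),'ringcap':(276,120),'pin':(288,126),'jawA':(332,250),'jawB':(355,290),'vial':(282,238),'vialb':(392,286),'vialc':(315,165)}}.items() if 0 else [('side',{'ringA':(310,195),'ringB':(341,187),'ringC':(357,210),'lens':(282,214),'filt':(327,221),'board1':(380,248),'board2':(410,360),'barrel':(270,155),'ringcap':(276,120),'pin':(288,126),'jawA':(332,250),'jawB':(355,290),'vial1':(282,238),'vialb':(392,286),'vialc':(315,165)})]:
  for k,(u,v) in L.items():
    print(k,np.round(np.nanmedian(P[v-2:v+3,u-2:u+3].reshape(-1,3),0),3))
# orthographic map from scene+side, highest colour wins
M=np.zeros((700,800,3),np.uint8);Z=np.full((700,800),-1.)
for n in('scene','side'):
    a=np.load(f'/tmp/{n}.npz')
    k=3
    im=cv2.resize(a['im'],None,fx=k,fy=k,interpolation=0).reshape(-1,3);p=cv2.resize(a['P'].astype(np.float32),None,fx=k,fy=k).reshape(-1,3)
    ok=np.isfinite(p).all(1)&(p[:,2]<0.16)
    p,im=p[ok],im[ok]
    r=((1.05-p[:,0])*1000).astype(int);c=((0.40-p[:,1])*1000).astype(int)
    g=(r>=0)&(r<700)&(c>=0)&(c<800)
    for i in np.argsort(p[:,2]):
        if g[i] and p[i,2]>=Z[r[i],c[i]]-.004: Z[r[i],c[i]]=p[i,2];M[r[i],c[i]]=im[i]
save(M,'ortho',None,0.85)
```

```text
ringA [ 0.587  0.061 -0.   ]
ringB [ 0.697  0.044 -0.001]
ringC [ 0.682 -0.079 -0.001]
lens [0.46  0.013 0.016]
filt [ 0.57  -0.079  0.007]
board1 [ 0.649 -0.254  0.007]
board2 [ 0.507 -0.583  0.008]
barrel [0.534 0.248 0.063]
ringcap [0.606 0.336 0.132]
pin [0.646 0.32  0.099]
jawA [ 0.512 -0.209  0.027]
jawB [ 0.502 -0.347  0.014]
vial1 [ 0.399 -0.116  0.059]
vialb [ 0.573 -0.411  0.057]
vialc [0.643 0.127 0.059]
```

View pics/sidec.png

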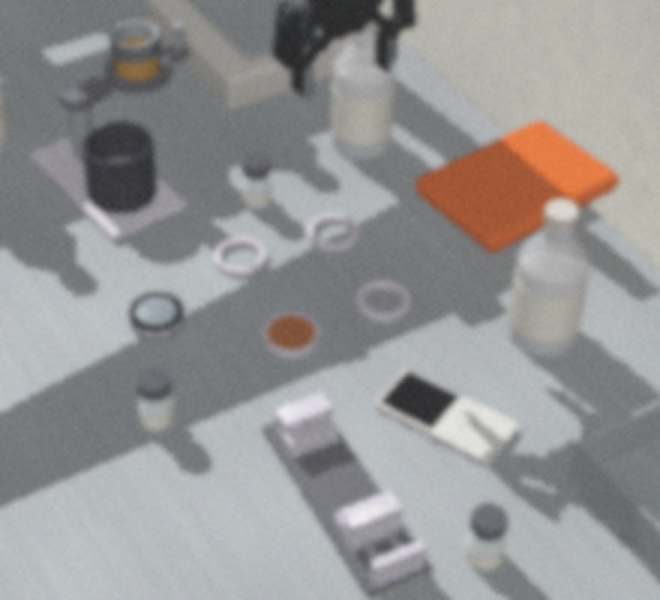

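View pics/ortho.png

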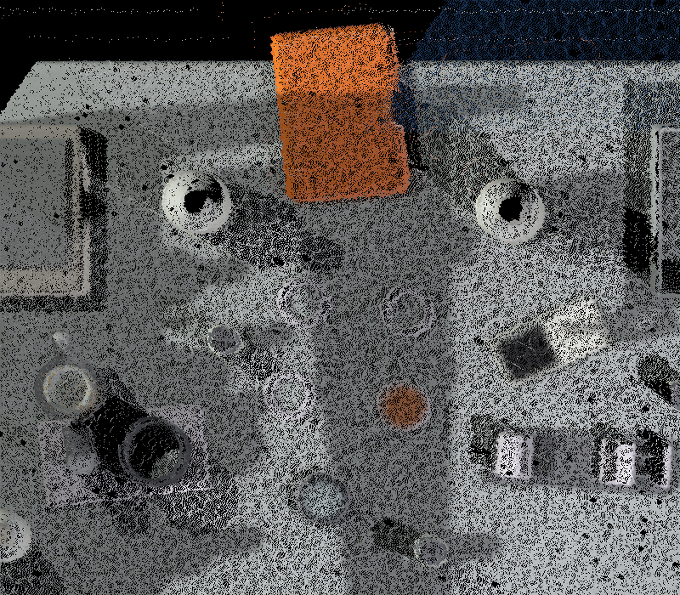

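```bash
cat >> h.py <<'E'
def ortho(P,im,x0,y0,x1,y1,k=1500,zmax=.3):
    W,H=int((y1-y0)*k),int((x1-x0)*k); M=np.zeros((H,W,3),np.uint8)
    q=cv2.resize(P.astype(np.float32),None,fx=3,fy=3).reshape(-1,3);c=cv2.resize(im,None,fx=3,fy=3).reshape(-1,3)
    o=np.isfinite(q).all(1)&(q[:,2]<zmax);q=q[o];c=c[o];i=np.argsort(q[:,2]);q=q[i];c=c[i]
    r=((x1-q[:,0])*k).astype(int);s=((y1-q[:,1])*k).astype(int);g=(r>=0)&(r<H)&(s>=0)&(s<W)
    M[r[g],s[g]]=c[g];return M
def disc(P,x,y,zlo=.004,zhi=.02,r=.05):
    "centre of a low object near x,y by min enclosing circle of robust points"
    m=(np.hypot(P[...,0]-x,P[...,1]-y)<r)&(P[...,2]>zlo)&(P[...,2]<zhi)
    p=P[m]
    if len(p)<10: return None
    q=p.copy()
    (c,rad)=cv2.minEnclosingCircle((q[:,:2]*1000).astype(np.float32))
    t=p[:,2]
    return np.round([c[0],c[1],rad,np.percentile(t,50)*1000,np.percentile(t,95)*1000,len(p)],1)
E
python3 - <<'E'
from h import *
a=np.load('/tmp/wrist.npz');im,P=a['im'],a['P']
save(im,'wristv',None,1.25)
for k,c in dict(lens=(.464,.022),filt=(.571,-.074),A=(.585,.062),B=(.695,.047),C=(.684,-.081)).items(): print(k,disc(P,*c))
print(np.nanpercentile(P[...,2],[1,10,30,50,70]))
E
```

```text
lens [ 460.2   19.2   29.8   13.7   16.2 2481. ]
filt [ 569.8  -75.1   29.6    7.3    8.5 1793. ]
A [ 582.7   58.4   28.8    6.9    8.3 1042. ]
B [691.3  41.5  28.8   7.1   8.4 978. ]
C [680.5 -79.8  29.    7.    8.2 764. ]
[-0.32574182 -0.00189251 -0.00096207 -0.0003334   0.00657593]
```

View pics/wristv.png

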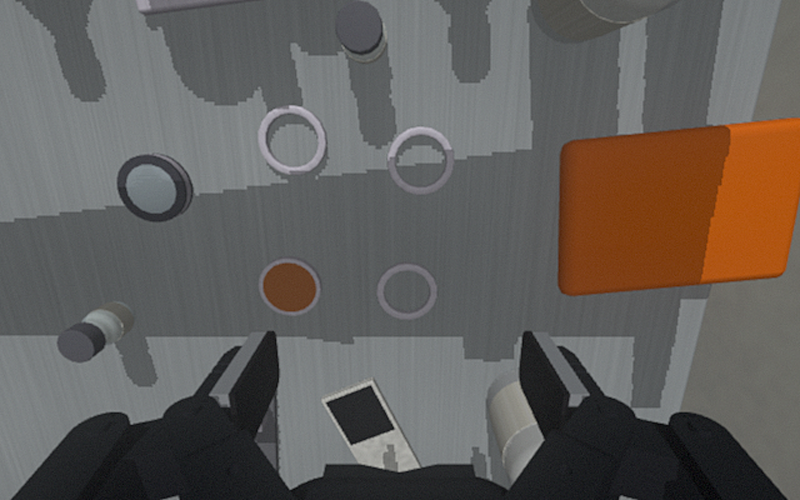

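Emit:
{"name": "jog_arm", "arguments": {"motion": [[1,3,-30,20,0],[1,3,-36,10,0],[1,3,-36,10,0],[1,3,-36,20,0],[1,3,-36,20,0],[1,4,-36,20,0],[1,0,-4,20,0],[1,0,0,30,0],[1,0,0,30,0],[1,0,0,20,0]], "force": 40}}

```text
time: 0.98
tool_pos: [0.4589, 0.0191, 0.029]
tcp_rot: [-2.22, -2.22, 0.003]
wrist_force: [0.1, 0.1, -0.3]
width: 0.999
grip_force: 0.0
```

Emit:
{"name": "jog_arm", "arguments": {"motion": [[1,0,0,20,0],[1,0,0,10,0],[1,0,0,0,0]]}}

```text
time: 1.23
tool_pos: [0.4583, 0.019, -0.0012]
tcp_rot: [-2.219, -2.219, 0.006]
wrist_force: [-0.3, -0.2, -0.0]
width: 1.0
grip_force: 0.0
```

Emit:
{"name": "jog_arm", "arguments": {"motion": [[-1,0,0,0,0],[-1,0,0,0,0],[-1,0,0,0,0],[-1,0,0,0,0],[-1,0,0,0,0],[-1,0,0,0,0]], "force": 40}}

```text
time: 1.73
tool_pos: [0.4626, 0.019, 0.0031]
tcp_rot: [2.22, 2.22, 0.003]
wrist_force: [-0.9, 0.5, 6.7]
width: 0.649
grip_force: 42.1
```

Run:
```python
from h import *
im,P=cloud('wrist');save(im,'w1');s=bot.read_state();print(s['tool_pos'],s['width'])
d=(P-s['tool_pos'])@R(s['tcp_rot'])
# finger points in tool frame
m=(np.abs(d[...,0])<.02)&(np.abs(d[...,1])<.07)&(d[...,2]>-.08)
p=d[m]*1000
for sgn in(-1,1):
    q=p[(p[:,1]*sgn>31)&(p[:,2]<-3)];print(sgn,len(q),np.percentile(q,[0,2,50,98,100],axis=0).round(1).tolist())
```

```text
[0.46262937 0.01899214 0.00316199] 0.6527012212853422
-1 10250 [[-13.9, -65.8, -80.0], [-9.2, -62.6, -79.1], [10.1, -50.6, -59.4], [12.7, -31.6, -17.4], [17.1, -31.0, -5.6]]
1 9793 [[-13.9, 31.0, -80.0], [-9.2, 31.7, -79.1], [10.0, 49.6, -59.6], [12.5, 61.3, -18.8], [16.7, 64.8, -5.2]]
```

View pics/w1.png

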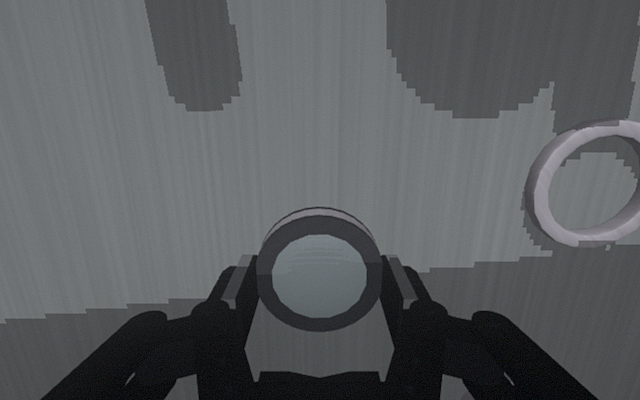

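Emit:
{"name": "jog_arm", "arguments": {"motion": [[-1,0,0,-25,0],[-1,0,0,-35,0],[-1,0,0,-35,0],[-1,15,5,-35,0],[-1,20,8,-30,0],[-1,20,8,-30,0],[-1,25,9,-10,0],[-1,15,5,0,0],[-1,0,0,0,0],[-1,0,0,0,0]]}}

```text
time: 2.62
tool_pos: [0.4961, 0.1145, 0.2019]
tcp_rot: [2.219, 2.223, 0.001]
wrist_force: [-0.0, -0.7, -1.6]
width: 0.653
grip_force: 43.2
```

Run:
```python
from h import *
im,P=cloud('wrist');save(im,'w2');s=bot.read_state();print(s['tool_pos'],s['width'],s['grip_force'])
np.savez('/tmp/w2',im=im,P=P)
def circ(p):
    (c,r)=cv2.minEnclosingCircle((p[:,:2]*1000).astype(np.float32));return np.round([*c,r,len(p)],1)
m=(np.hypot(P[...,0]-.518,P[...,1]-.218)<.055)&(np.abs(P[...,2]-.082)<.004);print('barrel',circ(P[m]),np.median(P[m][:,2]))
m=(np.hypot(P[...,0]-.593,P[...,1]-.318)<.05)&(np.abs(P[...,2]-.146)<.005);print('ring',circ(P[m]))
m=(np.hypot(P[...,0]-.66,P[...,1]-.33)<.05)&(np.abs(P[...,2]-.132)<.004);print('pin',circ(P[m]))
d=(P-s['tool_pos'])@R(s['tcp_rot'])*1000
m=(np.hypot(d[...,0],d[...,1])<32)&(np.abs(d[...,2])<40);p=d[m]; print('lens rel tool',circ(p),np.percentile(p[:,2],[2,50,98]), np.linalg.lstsq(np.c_[p[:,:2],np.ones(len(p))],p[:,2],rcond=None)[0])
```

```text
[0.49546664 0.11382793 0.20116604] 0.6540494239016523 43.23613464832306
barrel [ 514.6  218.8   40.  2725. ] 0.08093762426318346
ring [0. 0. 0. 0.]
pin [0. 0. 0. 0.]
lens rel tool [ 1.82660e+03 -9.00000e-01  3.14355e+04  1.47550e+04] [-36.85240061 -11.475016    -0.80174297] [ 7.87523309e-02 -1.97326117e-03 -1.35129567e+01]
```

View pics/w2.png

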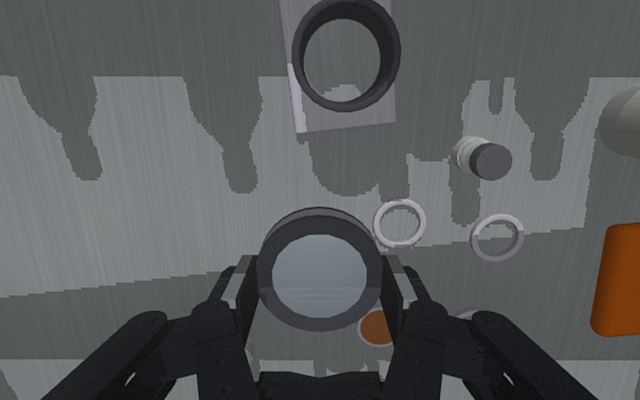

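Emit:
{"name": "jog_arm", "arguments": {"motion": [[-1,25,5,0,0],[-1,30,5,0,0],[-1,30,5,10,0],[-1,20,4,20,0],[-1,0,0,25,0],[-1,0,0,25,0],[-1,0,0,20,0],[-1,0,0,8,0],[-1,0,0,0,0],[-1,0,0,0,0]]}}

```text
time: 3.5
tool_pos: [0.5147, 0.2181, 0.0931]
tcp_rot: [-2.222, -2.22, 0.002]
wrist_force: [0.5, 0.2, -1.0]
width: 0.654
grip_force: 43.2
```

Emit:
{"name": "jog_arm", "arguments": {"motion": [[-1,0,0,6,0],[-1,0,0,0,0],[1,0,0,0,0],[1,0,0,0,0],[1,0,0,0,0],[1,0,0,0,0],[1,0,0,-20,0],[1,0,0,-30,0],[1,-20,0,-30,0],[1,-30,0,-20,0]]}}

```text
time: 4.33
tool_pos: [0.5163, 0.1707, 0.1906]
tcp_rot: [2.217, 2.224, 0.006]
wrist_force: [1.1, -0.7, 0.9]
width: 0.998
grip_force: 0.0
```

```bash
cat >> h.py <<'E'
def circ(p):
    if len(p)<5: return None
    (c,r)=cv2.minEnclosingCircle((p[:,:2]*1000).astype(np.float32));return np.round([*c,r,len(p)],1)
def inbore(P,c=(.5146,.2188)):
    m=(np.hypot(P[...,0]-c[0],P[...,1]-c[1])<.031)&(P[...,2]>.02)&(P[...,2]<.09);p=P[m]*1000
    if len(p)<30: print('few',len(p));return
    k=np.abs(p[:,2]-np.median(p[:,2]))<6
    print('bore top z',np.percentile(p[:,2],[5,50,95]).round(1),'tilt',np.linalg.lstsq(np.c_[p[k][:,:2],np.ones(k.sum())],p[k][:,2],rcond=None)[0][:2].round(3),len(p))
def look(*names):
    s=bot.read_state();im,P=cloud('wrist');print(s['time'],s['tool_pos'].round(4),s['width'].round(3))
    return im,P
E
python3 - <<'E'
from h import *
im,P=look();save(im,'w3');inbore(P)
for k,c in dict(filt=(.571,-.074),A=(.5827,.0584),B=(.6913,.0415),C=(.6805,-.0798)).items(): print(k,disc(P,*c))
E
```

```text
Traceback (most recent call last):
  File "h.py", line 44, in look
    s=bot.read_state();im,P=cloud('wrist');print(s['time'],s['tool_pos'].round(4),s['width'].round(3))
                                                                                  ^^^^^^^^^^^^^^^^
AttributeError: 'float' object has no attribute 'round'
```

```bash
sed -i "s/s\['width'\].round(3)/round(float(s['width']),3)/" h.py
python3 - <<'E'
from h import *
im,P=look();save(im,'w3');inbore(P)
for k,c in dict(filt=(.571,-.074),A=(.5827,.0584),B=(.6913,.0415),C=(.6805,-.0798)).items(): print(k,disc(P,*c))
E
```

```text
4.3833 [0.5183 0.1655 0.1945] 1.001
bore top z [35.4 48.9 51.3] tilt [ 0.001 -0.002] 4026
filt [ 570.3  -73.5   29.5    7.5    8.6 1086. ]
A [582.5  58.8  29.    7.    8.4 867. ]
B [691.1  42.2  29.3   7.    8.3 620. ]
C [656.  -65.5   7.5   5.4   6.7  20. ]
```

View pics/w3.png

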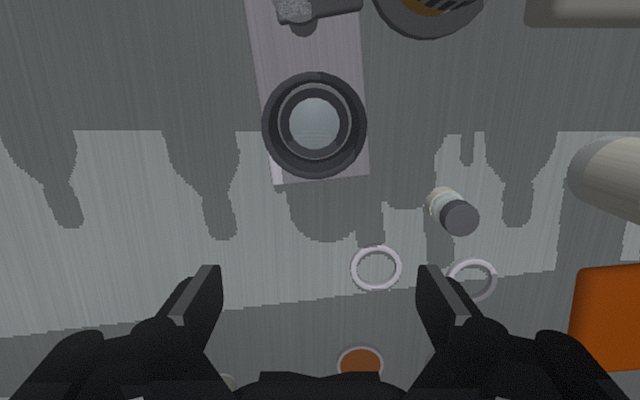

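Emit:
{"name": "jog_arm", "arguments": {"motion": [[1,-20,10,0,0],[1,-30,18,0,0],[1,-30,20,10,0],[1,-30,20,20,0],[1,0,0,35,0],[1,0,0,35,0],[1,0,0,30,0],[1,0,0,25,0],[1,0,0,15,0],[1,0,0,11,0]]}}

```text
time: 5.27
tool_pos: [0.5806, 0.0592, 0.0029]
tcp_rot: [-2.219, -2.219, 0.006]
wrist_force: [0.1, 0.8, -0.3]
width: 0.997
grip_force: 0.0
```

Emit:
{"name": "jog_arm", "arguments": {"motion": [[1,0,0,2,0],[1,0,0,0,0],[-1,0,0,0,0],[-1,0,0,0,0],[-1,0,0,0,0],[-1,0,0,0,0],[-1,0,0,0,0]]}}

```text
time: 5.85
tool_pos: [0.5867, 0.0592, 0.0077]
tcp_rot: [2.218, 2.218, 0.009]
wrist_force: [4.8, -0.2, 5.9]
width: 0.3
grip_force: 3.1
```

Run:
```python
from h import *
im,P=look();save(im,'w4')
print(bot.read_state()['grip_force'],disc(P,.5825,.0588))
```

```text
5.85 [0.5867 0.0592 0.0077] 0.3
2.9750002920627594 [ 582.7   59.6   30.1    7.1   17.5 3874. ]
```

View pics/w4.png

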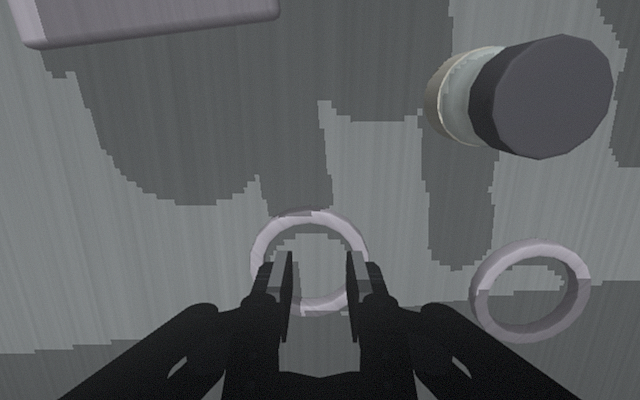

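Emit:
{"name": "jog_arm", "arguments": {"motion": [[-1,0,0,-15,0],[1,0,0,0,0],[1,0,0,0,0],[1,0,0,0,0],[1,0,0,0,0],[1,0,0,0,0],[1,0,0,10,0],[1,0,0,11,0],[1,0,0,0,0],[1,0,0,0,0]]}}

```text
time: 6.73
tool_pos: [0.5812, 0.0589, -0.0038]
tcp_rot: [-2.22, -2.22, 0.005]
wrist_force: [-0.1, -0.2, 0.3]
width: 0.999
grip_force: 0.0
```

Emit:
{"name": "jog_arm", "arguments": {"motion": [[-1,0,0,0,0],[-1,0,0,0,0],[-1,0,0,0,0],[-1,0,0,0,0]]}}

```text
time: 7.07
tool_pos: [0.5838, 0.0591, -0.0008]
tcp_rot: [2.221, 2.221, 0.002]
wrist_force: [0.3, 0.3, 1.6]
width: 0.638
grip_force: 42.4
```

Emit:
{"name": "jog_arm", "arguments": {"motion": [[-1,0,0,-25,0],[-1,0,0,-35,0],[-1,0,0,-35,0],[-1,20,-10,-25,0],[-1,30,-14,-14,0],[-1,35,-15,0,0],[-1,35,-15,0,0],[-1,30,-10,0,0],[-1,10,-4,15,0],[-1,0,0,15,0]]}}

```text
time: 7.9
tool_pos: [0.5151, 0.2224, 0.1038]
tcp_rot: [2.217, 2.225, 0.007]
wrist_force: [-0.2, -0.6, -0.0]
width: 0.641
grip_force: 42.6
```

Emit:
{"name": "jog_arm", "arguments": {"motion": [[-1,0,0,10,0],[-1,0,0,0,0],[-1,0,0,0,0]]}}

```text
time: 8.15
tool_pos: [0.5145, 0.2184, 0.0916]
tcp_rot: [-2.222, -2.221, 0.003]
wrist_force: [0.8, -0.6, 0.5]
width: 0.645
grip_force: 42.5
```

Emit:
{"name": "jog_arm", "arguments": {"motion": [[-1,0,0,8,0],[-1,0,0,0,0],[1,0,0,0,0],[1,0,0,0,0],[1,0,0,0,0],[1,0,0,0,0],[1,0,0,-20,0],[1,0,0,-30,0],[1,-20,10,-30,0],[1,-30,20,-20,0]]}}

```text
time: 8.98
tool_pos: [0.5448, 0.1709, 0.1874]
tcp_rot: [2.217, 2.226, 0.004]
wrist_force: [1.0, 0.2, -0.3]
width: 0.996
grip_force: 0.0
```

Run:
```python
from h import *
im,P=look();inbore(P)
for k,c in dict(filt=(.571,-.074),A=(.5827,.0584),B=(.6913,.0415),C=(.6805,-.0798)).items(): print(k,disc(P,*c))
```

```text
8.9833 [0.5448 0.1709 0.1874] 0.996
bore top z [35.2 50.8 56.9] tilt [-0.008 -0.004] 4437
filt [569.5 -71.8  28.7   7.4   8.5 769. ]
A None
B [697.7  49.1  26.9   7.1   8.4 355. ]
C [667.9 -72.   24.2   7.1   8.2 233. ]
```

Emit:
{"name": "jog_arm", "arguments": {"motion": [[1,-20,22,0,0],[1,-26,30,0,0],[1,-27,31,0,0],[1,-27,31,0,0],[1,-27,33,0,0],[1,0,0,35,0],[1,0,0,35,0],[1,0,0,35,0],[1,0,0,35,0],[1,0,0,25,0]]}}

```text
time: 9.87
tool_pos: [0.6893, 0.0423, 0.0154]
tcp_rot: [-2.22, -2.219, 0.004]
wrist_force: [-1.1, 0.0, -1.5]
width: 1.004
grip_force: 0.0
```

Emit:
{"name": "jog_arm", "arguments": {"motion": [[1,0,0,12,0],[1,0,0,9,0],[1,0,0,0,0],[1,0,0,0,0]]}}

```text
time: 10.2
tool_pos: [0.6923, 0.0427, -0.0006]
tcp_rot: [2.221, 2.221, 0.002]
wrist_force: [1.0, -0.4, 0.1]
width: 1.0
grip_force: 0.0
```

Emit:
{"name": "jog_arm", "arguments": {"motion": [[1,0,0,2,0],[1,0,0,0,0],[-1,0,0,0,0],[-1,0,0,0,0],[-1,0,0,0,0],[-1,0,0,0,0],[-1,0,0,0,0]]}}

```text
time: 10.78
tool_pos: [0.6923, 0.0427, -0.002]
tcp_rot: [2.22, 2.22, 0.003]
wrist_force: [-0.1, 0.3, 5.6]
width: 0.642
grip_force: 42.7
```

Emit:
{"name": "jog_arm", "arguments": {"motion": [[-1,0,0,-30,0],[-1,0,0,-36,0],[-1,0,0,-35,0],[-1,20,-20,-25,0],[-1,27,-27,-10,0],[-1,28,-28,0,0],[-1,28,-28,0,0],[-1,28,-28,0,0],[-1,27,-27,0,0],[-1,19,-19,10,0]]}}

```text
time: 11.62
tool_pos: [0.5131, 0.2219, 0.1242]
tcp_rot: [2.22, 2.222, 0.005]
wrist_force: [1.2, 0.6, -0.8]
width: 0.644
grip_force: 42.6
```

Emit:
{"name": "jog_arm", "arguments": {"motion": [[-1,0,0,20,0],[-1,0,0,10,0],[-1,0,0,0,0],[-1,0,0,0,0],[-1,0,0,0,0]]}}

```text
time: 12.03
tool_pos: [0.5154, 0.2192, 0.0928]
tcp_rot: [2.222, 2.22, 0.001]
wrist_force: [1.2, 0.3, 0.5]
width: 0.642
grip_force: 45.0
```

Release, then retreat towards spacer C with a look.

Emit:
{"name": "jog_arm", "arguments": {"motion": [[-1,0,0,9,0],[-1,0,0,0,0],[1,0,0,0,0],[1,0,0,0,0],[1,0,0,0,0],[1,0,0,0,0],[1,0,0,-20,0],[1,0,0,-30,0],[1,-20,10,-30,0],[1,-30,20,-20,0]]}}

```text
time: 12.87
tool_pos: [0.544, 0.1715, 0.1863]
tcp_rot: [2.217, 2.226, 0.004]
wrist_force: [1.5, 0.3, 0.5]
width: 1.001
grip_force: 0.0
```

Run:
```python
from h import *
im,P=look();inbore(P)
for k,c in dict(filt=(.571,-.074),A=(.5827,.0584),B=(.6913,.0415),C=(.6805,-.0798)).items(): print(k,disc(P,*c))
```

```text
12.8667 [0.544  0.1715 0.1863] 1.001
bore top z [35.9 51.3 64.8] tilt [-0.008  0.002] 4751
filt [569.5 -71.   28.3   7.3   8.5 714. ]
A None
B None
C [665.8 -71.6  22.5   7.    8.1 208. ]
```

Emit:
{"name": "jog_arm", "arguments": {"motion": [[1,-33,18,0,0],[1,-36,20,0,0],[1,-36,20,0,0],[1,-36,20,0,0],[1,-36,20,0,0],[1,-36,20,0,0],[1,-36,18,0,0],[1,0,0,20,0],[1,0,0,30,0],[1,0,0,30,0]]}}

```text
time: 13.75
tool_pos: [0.682, -0.0809, 0.1039]
tcp_rot: [2.222, 2.217, 0.004]
wrist_force: [-0.1, 1.3, -0.5]
width: 0.998
grip_force: 0.0
```

Run:
```python
from h import *
im,P=look()
print(disc(P,.6805,-.0798,zhi=.012),disc(P,.570,-.0745,zhi=.012))
```

```text
13.75 [ 0.682  -0.0809  0.1039] 0.998
[ 680.5  -79.7   28.9    7.     8.1 1924. ] [ 569.9  -74.6   29.6    7.3    8.4 4680. ]
```

Emit:
{"name": "jog_arm", "arguments": {"motion": [[1,0,0,30,0],[1,0,0,30,0],[1,0,0,25,0],[1,0,0,15,0],[1,0,0,7,0],[1,0,0,0,0],[1,0,0,0,0],[-1,0,0,0,0],[-1,0,0,0,0],[-1,0,0,0,0]]}}

```text
time: 14.63
tool_pos: [0.6821, -0.0796, -0.0007]
tcp_rot: [2.22, 2.219, 0.003]
wrist_force: [-1.6, 0.6, 5.7]
width: 0.651
grip_force: 41.2
```

Emit:
{"name": "jog_arm", "arguments": {"motion": [[-1,0,0,0,0],[-1,0,0,0,0]]}}

```text
time: 14.8
tool_pos: [0.6821, -0.0796, -0.0006]
tcp_rot: [2.219, 2.219, 0.004]
wrist_force: [-1.7, 0.9, 6.8]
width: 0.647
grip_force: 40.9
```

Emit:
{"name": "jog_arm", "arguments": {"motion": [[-1,0,0,-30,0],[-1,0,0,-36,0],[-1,0,0,-35,0],[-1,25,-14,-25,0],[-1,34,-19,-10,0],[-1,35,-20,0,0],[-1,35,-20,0,0],[-1,35,-20,0,0],[-1,35,-20,0,0],[-1,35,-20,0,0]]}}

```text
time: 15.63
tool_pos: [0.5466, 0.1561, 0.1337]
tcp_rot: [2.221, 2.22, 0.003]
wrist_force: [0.9, 1.1, -0.9]
width: 0.652
grip_force: 42.3
```

Emit:
{"name": "jog_arm", "arguments": {"motion": [[-1,35,-18,0,0],[-1,20,-10,0,0],[-1,10,-5,10,0],[-1,0,0,20,0],[-1,0,0,10,0],[-1,0,0,0,0],[-1,0,0,0,0]]}}

```text
time: 16.22
tool_pos: [0.5138, 0.2186, 0.0914]
tcp_rot: [-2.222, -2.22, 0.003]
wrist_force: [0.2, 0.4, -0.7]
width: 0.653
grip_force: 42.4
```

Emit:
{"name": "jog_arm", "arguments": {"motion": [[-1,0,0,8,0],[-1,0,0,0,0],[1,0,0,0,0],[1,0,0,0,0],[1,0,0,0,0],[1,0,0,0,0],[1,0,0,-20,0],[1,0,0,-30,0],[1,-20,0,-30,0],[1,-30,0,-20,0]]}}

```text
time: 17.05
tool_pos: [0.5156, 0.1713, 0.1876]
tcp_rot: [2.217, 2.224, 0.007]
wrist_force: [1.0, -0.0, 0.0]
width: 0.999
grip_force: 0.0
```

Run:
```python
from h import *
im,P=look();inbore(P)
for k,c in dict(filt=(.571,-.074),A=(.5827,.0584),B=(.6913,.0415),C=(.6805,-.0798)).items(): print(k,disc(P,*c))
```

```text
17.05 [0.5156 0.1713 0.1876] 0.999
bore top z [47.7 51.9 72.9] tilt [-0.03  -0.001] 4687
filt [570.3 -73.6  29.    7.4   8.5 725. ]
A None
B None
C None
```

Emit:
{"name": "jog_arm", "arguments": {"motion": [[1,-33,8,0,0],[1,-36,8,0,0],[1,-36,8,0,0],[1,-36,8,0,0],[1,-36,8,0,0],[1,-36,8,0,0],[1,-30,8,0,0],[1,0,0,30,0],[1,0,0,36,0],[1,0,0,36,0]]}}

```text
time: 17.93
tool_pos: [0.5718, -0.0747, 0.0827]
tcp_rot: [2.221, 2.217, 0.004]
wrist_force: [0.0, 0.6, -0.3]
width: 1.002
grip_force: 0.0
```

Emit:
{"name": "jog_arm", "arguments": {"motion": [[1,0,0,36,0],[1,0,0,25,0],[1,0,0,15,0],[1,0,0,9,0],[1,0,0,0,0],[1,0,0,0,0],[-1,0,0,0,0],[-1,0,0,0,0],[-1,0,0,0,0],[-1,0,0,0,0]]}}

```text
time: 18.77
tool_pos: [0.572, -0.0737, -0.0003]
tcp_rot: [2.219, 2.219, 0.003]
wrist_force: [-1.3, -0.2, 6.3]
width: 0.65
grip_force: 41.0
```

Emit:
{"name": "jog_arm", "arguments": {"motion": [[-1,0,0,0,0]]}}

```text
time: 18.85
tool_pos: [0.572, -0.0737, -0.0003]
tcp_rot: [2.219, 2.219, 0.003]
wrist_force: [-0.9, 0.8, 5.2]
width: 0.652
grip_force: 41.1
```

Emit:
{"name": "jog_arm", "arguments": {"motion": [[-1,0,0,-30,0],[-1,0,0,-36,0],[-1,0,0,-35,0],[-1,25,-5,-24,0],[-1,36,-7,-10,0],[-1,36,-7,0,0],[-1,36,-7,0,0],[-1,36,-7,0,0],[-1,36,-7,0,0],[-1,36,-7,0,0]]}}

```text
time: 19.68
tool_pos: [0.5231, 0.1694, 0.1338]
tcp_rot: [2.221, 2.22, 0.003]
wrist_force: [0.4, -0.0, 0.1]
width: 0.647
grip_force: 42.4
```

Emit:
{"name": "jog_arm", "arguments": {"motion": [[-1,27,-5,0,0],[-1,15,-2,0,0],[-1,10,-2,10,0],[-1,0,0,20,0],[-1,0,0,10,0],[-1,0,0,0,0],[-1,0,0,0,0]]}}

```text
time: 20.27
tool_pos: [0.5134, 0.2186, 0.0912]
tcp_rot: [-2.222, -2.22, 0.004]
wrist_force: [0.4, -0.1, -0.5]
width: 0.646
grip_force: 42.4
```

Emit:
{"name": "jog_arm", "arguments": {"motion": [[-1,0,0,8,0],[-1,0,0,0,0],[1,0,0,0,0],[1,0,0,0,0],[1,0,0,0,0],[1,0,0,0,0],[1,0,0,-20,0],[1,0,0,-30,0],[1,-20,0,-30,0],[1,-30,0,-20,0]]}}

```text
time: 21.1
tool_pos: [0.5156, 0.1713, 0.1876]
tcp_rot: [2.217, 2.224, 0.007]
wrist_force: [0.8, -0.6, 0.9]
width: 1.003
grip_force: 0.0
```

Run:
```python
from h import *
im,P=look();inbore(P);save(im,'w5')
m=(np.hypot(P[...,0]-.5146,P[...,1]-.2188)<.033)&(P[...,2]>.076)&(P[...,2]<.0825);print('filter',circ(P[m]),np.median(P[m][:,2]))
```

```text
21.1 [0.5156 0.1713 0.1876] 1.003
bore top z [76.4 80.3 81.4] tilt [ 0.002 -0.001] 5151
filter [ 513.4  217.6   29.1 4888. ] 0.08031971645545716
```

Emit:
{"name": "jog_arm", "arguments": {"motion": [[1,-30,4,-15,0],[1,-36,5,-15,0],[1,-36,5,-15,0],[1,-36,5,-15,0],[1,-36,5,-15,0],[1,-36,5,-15,0],[1,-36,5,-10,0],[1,-36,5,-10,0],[1,-36,5,-8,0],[1,-36,5,0,0]]}}

```text
time: 21.98
tool_pos: [0.5642, -0.1866, 0.305]
tcp_rot: [2.219, 2.218, 0.003]
wrist_force: [0.5, 0.6, -0.2]
width: 1.002
grip_force: 0.0
```

Emit:
{"name": "jog_arm", "arguments": {"motion": [[1,-36,4,0,0],[1,-36,3,0,0],[1,-33,0,0,0],[1,0,0,0,0],[1,0,0,0,0]]}}

```text
time: 22.4
tool_pos: [0.5699, -0.2911, 0.3017]
tcp_rot: [-2.225, -2.217, 0.0]
wrist_force: [0.0, 0.5, 0.2]
width: 1.003
grip_force: 0.0
```

Run:
```python
from h import *
im,P=look();save(im,'w6',None,1.2);np.savez('/tmp/w6',im=im,P=P)
m=(np.hypot(P[...,0]-.652,P[...,1]+.251)<.1)&(P[...,2]>.004)&(P[...,2]<.012)
print(cv2.minAreaRect((P[m][:,:2]*1000).astype(np.float32)),np.median(P[m][:,2]))
```

```text
22.4 [ 0.5699 -0.2911  0.3017] 1.003
((645.4047241210938, -248.43048095703125), (60.219764709472656, 130.22518920898438), 24.14168357849121) 0.007497354058012495
```

View pics/w6.png

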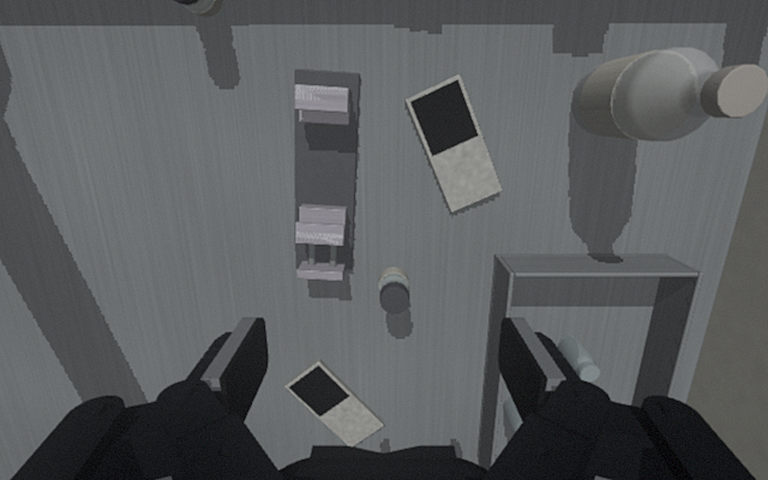

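Run:
```python
from h import *
a=np.load('/tmp/w6.npz');im,P=a['im'],a['P']
box=(P[...,0]>.44)&(P[...,0]<.58)&(P[...,1]<-.14)&(P[...,1]>-.40)
def rect(lo,hi,b=box):
    m=b&(P[...,2]>lo)&(P[...,2]<hi);p=(P[m][:,:2]*1000).astype(np.float32)
    print(lo,hi,len(p),np.round(np.hstack(cv2.minAreaRect(p)),1),p.min(0),p.max(0))
rect(.004,.012);rect(.004,.06)
top=box&(P[...,1]>-.26);bot_=box&(P[...,1]<-.26)&(P[...,1]>-.335);bk=box&(P[...,1]<=-.335)
for b in(top,bot_,bk): rect(.041,.049,b);rect(.022,.031,b)
h=np.histogram(P[box][:,2]*1000,bins=np.arange(0,60,2));print(h[0])
```

```text
0.004 0.012 5331 [ 528.4 -285.8  222.8  111.7   86.9] [ 467.33426 -399.22205] [ 579.0323  -172.24643]
0.004 0.06 9004 [ 528.9 -286.   223.2  112.7   86.9] [ 467.33426 -399.96152] [ 579.97723 -172.24643]
0.041 0.049 932 [ 511.3 -201.    22.    49.9   86.3] [ 485.834   -212.55632] [ 536.2606  -189.15582]
0.022 0.031 442 [ 5.11e+02 -2.15e+02  5.00e+01  2.02e+01  2.00e-01] [ 485.9735  -225.09566] [ 535.95526 -204.81879]
0.041 0.049 403 [ 503.  -329.1   13.6   48.6   86.5] [ 478.50143 -334.9597 ] [ 527.34045 -321.09427]
0.022 0.031 489 [ 503.9 -320.7   20.5   49.7   85.6] [ 479.0294  -332.84756] [ 528.6814 -309.5851]
0.041 0.049 302 [ 531.3 -357.5   31.4  112.6   57.2] [ 477.7827 -398.0999] [ 579.56885 -335.10773]
0.022 0.031 168 [ 531.9 -364.    53.   104.2   75.7] [ 474.89157 -399.4511 ] [ 579.97723 -335.4812 ]
[2662   27  428 3858 1003   42   44   36   59  102  168  130  727  179
   33   48   48   50  231   65   24  618  963   39    5    9    8    8
   15]
```

Emit:
{"name": "jog_arm", "arguments": {"motion": [[1,8,15,15,-6],[1,0,0,0,0]], "force": 25}}

```text
time: 22.62
tool_pos: [0.5859, -0.2786, 0.285]
tcp_rot: [-2.094, -2.338, -0.002]
wrist_force: [-0.8, 1.3, -1.4]
width: 0.997
grip_force: 0.0
```

Emit:
{"name": "jog_arm", "arguments": {"motion": [[1,0,0,0,6],[1,17,30,20,0],[1,17,30,20,0],[1,0,0,30,-6],[1,0,0,30,-6],[1,0,0,30,-6],[1,0,0,30,-6],[1,0,0,20,0],[1,0,0,0,0],[1,0,0,0,0]]}}

```text
time: 23.45
tool_pos: [0.6441, -0.2457, 0.1061]
tcp_rot: [-1.709, -2.632, 0.001]
wrist_force: [-0.7, 0.1, 0.1]
width: 1.003
grip_force: 0.0
```

```bash
cat >> h.py <<'E'
def yaw(s):
    y=R(s['tcp_rot'])[:,1];return np.degrees(np.arctan2(y[1],y[0]))
E
python3 - <<'E'
from h import *
im,P=look();print(yaw(bot.read_state()))
m=(np.hypot(P[...,0]-.6454,P[...,1]+.2484)<.1)&(P[...,2]>.004)&(P[...,2]<.012)
print(cv2.minAreaRect((P[m][:,:2]*1000).astype(np.float32)))
E
```

```text
23.45 [ 0.6441 -0.2457  0.1061] 1.003
23.997753204439395
((645.52294921875, -248.07034301757812), (60.184993743896484, 129.83290100097656), 24.194915771484375)
```

Emit:
{"name": "jog_arm", "arguments": {"motion": [[1,0,0,25,0],[1,-1,0,30,0],[1,-1,0,30,0],[1,0,0,15,0],[1,0,0,10,0],[1,0,0,0,0],[1,0,0,0,0],[-1,0,0,0,0],[-1,0,0,0,0],[-1,0,0,0,0]], "force": 25}}

```text
time: 24.33
tool_pos: [0.6478, -0.2499, -0.0]
tcp_rot: [1.709, 2.632, 0.001]
wrist_force: [-0.4, 0.6, 3.4]
width: 0.691
grip_force: 26.4
```

Emit:
{"name": "jog_arm", "arguments": {"motion": [[-1,0,0,0,0],[-1,0,0,0,0]]}}

```text
time: 24.5
tool_pos: [0.6478, -0.25, -0.0]
tcp_rot: [1.709, 2.631, 0.001]
wrist_force: [-1.3, 0.4, 5.5]
width: 0.688
grip_force: 26.7
```

Emit:
{"name": "jog_arm", "arguments": {"motion": [[-1,0,0,-25,0],[-1,0,0,-30,0],[-1,0,0,-30,0],[-1,0,0,-25,7],[-1,0,0,-10,7],[-1,0,0,0,7],[-1,0,0,0,6.8],[-1,0,-30,0,0],[-1,0,-36,0,0],[-1,0,-36,0,0]]}}

```text
time: 25.33
tool_pos: [0.5436, -0.2423, 0.1174]
tcp_rot: [2.293, 2.147, 0.0]
wrist_force: [-1.0, 0.5, 0.2]
width: 0.685
grip_force: 27.9
```

Emit:
{"name": "jog_arm", "arguments": {"motion": [[-1,0,-30,0,0],[-1,0,0,0,0],[-1,0,0,0,0],[-1,0,0,0,0]]}}

```text
time: 25.67
tool_pos: [0.5152, -0.2409, 0.1182]
tcp_rot: [2.293, 2.145, 0.002]
wrist_force: [0.3, 0.0, -1.0]
width: 0.686
grip_force: 27.9
```

```bash
cat >> h.py <<'E'
SEAT=np.array([506.9,-268.9]);HY=np.array([.0645,.998]);HX=np.array([.998,-.0645])
def hold(s):
    d=s['tool_pos'][:2]*1000-SEAT;return np.round([d@HX,d@HY,s['tool_pos'][2]*1000],1)
def bpts(P,s):
    "board under grip: points in holder frame (mm)"
    d=P[...,:2]*1000-SEAT;q=np.stack([d@HX,d@HY,P[...,2]*1000],-1);return q
E
python3 - <<'E'
from h import *
s=bot.read_state();print(hold(s),yaw(s),s['width'])
im,P=look();q=bpts(P,s)
z0=s['tool_pos'][2]*1000
m=(np.abs(q[...,0])<45)&(q[...,1]>25)&(q[...,1]<110)&(np.abs(q[...,2]-z0-8)<10);p=q[m]
print(len(p),p[:,1].max(),np.percentile(p[:,1],99.5),np.percentile(p[:,0],[.5,99.5]),np.median(p[:,2]),np.polyfit(p[:,1],p[:,2],1))
save(im,'w7')
E
```

```text
[  6.5  28.5 118.2] -3.824562012642986 0.6862655800055097
25.6667 [ 0.5152 -0.2409  0.1182] 0.686
23239 95.9467555256629 95.77820361343531 [-28.98801043  38.31251284] 125.66652691270139 [-1.42956642e-02  1.26694494e+02]
```

View pics/w7.png

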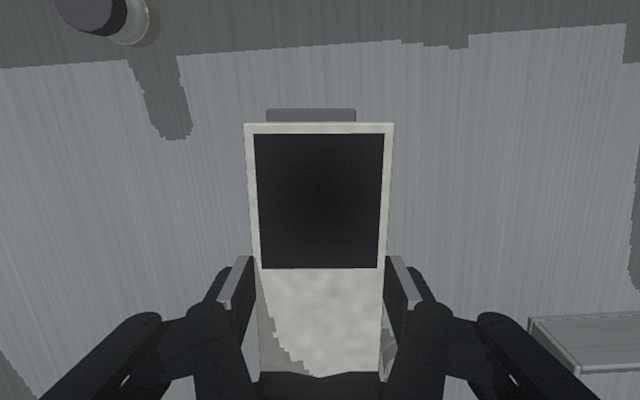

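Emit:
{"name": "jog_arm", "arguments": {"motion": [[-1,-9,-3,15,0],[-1,-9,-3,20,0],[-1,0,0,20,0],[-1,0,0,14,0],[-1,0,0,4,0],[-1,0,0,2,0],[-1,0,0,2,0],[-1,0,0,2,0],[-1,0,0,0,0]]}}

```text
time: 26.47
tool_pos: [0.5083, -0.2587, 0.0394]
tcp_rot: [2.292, 2.145, 0.001]
wrist_force: [-1.9, -1.7, 3.5]
width: 0.687
grip_force: 28.3
```

```bash
cat >> h.py <<'E'
def board(P,s):
    q=bpts(P,s);z0=s['tool_pos'][2]*1000;y0=hold(s)[1]
    m=(np.abs(q[...,0])<26)&(q[...,1]>y0+25)&(q[...,1]<y0+72)&(q[...,2]>z0-25)&(q[...,2]<z0+40);p=q[m]
    a,b=np.polyfit(p[:,1],p[:,2],1)
    k=np.abs(a*p[:,1]+b-p[:,2])<3;p=p[k];a,b=np.polyfit(p[:,1],p[:,2],1)
    e=np.percentile(p[:,1],99.7);n=np.hypot(1,a);es=e-130/n
    print('tilt',np.degrees(np.arctan(a)).round(2),'fixed end y,top z',e.round(1),(a*e+b).round(1),'sprung end y,top z, bottom z',es.round(1),(a*es+b).round(1),(a*es+b-8).round(1),'n',len(p))
E
python3 - <<'E'
from h import *
s=bot.read_state();print(hold(s),yaw(s),s['width'],s['wrist_force'])
im,P=look();board(P,s)
E
```

```text
[ 0.8 10.3 39.4] -3.781016219035442 0.68735479455723 [-1.86736428 -1.67134726  3.47526771]
26.4667 [ 0.5083 -0.2587  0.0394] 0.687
tilt 4.63 fixed end y,top z 78.1 53.8 sprung end y,top z, bottom z -51.4 43.3 35.3 n 11986
```

Emit:
{"name": "jog_arm", "arguments": {"motion": [[-1,0,0,2,0],[-1,0,0,2,0],[-1,0,0,0,0],[-1,0,0,0,0]]}}

```text
time: 26.85
tool_pos: [0.5084, -0.259, 0.0362]
tcp_rot: [2.292, 2.145, 0.001]
wrist_force: [-3.7, -1.7, 11.0]
width: 0.692
grip_force: 29.4
```

Run:
```python
from h import *
s=bot.read_state();print(hold(s),s['width'],s['wrist_force'])
im,P=look();board(P,s)
```

```text
[ 0.8 10.  36.2] 0.6916182728696552 [-3.69884826 -1.66013225 11.0289609 ]
26.85 [ 0.5084 -0.259   0.0362] 0.692
tilt 6.7 fixed end y,top z 77.9 54.3 sprung end y,top z, bottom z -51.2 39.1 31.1 n 10487
```

Emit:
{"name": "jog_arm", "arguments": {"motion": [[-1,3,0,0,0],[-1,0,0,2,0],[-1,0,0,1.5,0],[-1,0,0,0,0],[-1,0,0,0,0]]}}

```text
time: 27.32
tool_pos: [0.5094, -0.2573, 0.036]
tcp_rot: [2.29, 2.143, 0.0]
wrist_force: [-9.6, -1.3, 27.9]
width: 0.685
grip_force: 31.7
```

Run:
```python
from h import *
s=bot.read_state();print(hold(s),s['width'],s['wrist_force'])
im,P=look();board(P,s)
```

```text
[ 1.8 11.7 36. ] 0.6850068573868238 [-9.59491994 -1.3326029  27.88254832]
27.3167 [ 0.5094 -0.2573  0.036 ] 0.685
tilt 7.63 fixed end y,top z 79.7 55.0 sprung end y,top z, bottom z -49.2 37.7 29.7 n 11825
```

Emit:
{"name": "jog_arm", "arguments": {"motion": [[-1,0,0,0,0],[-1,0,0,0,0],[-1,0,0,0,0]], "force": 20}}

```text
time: 27.62
tool_pos: [0.5094, -0.2573, 0.036]
tcp_rot: [2.29, 2.143, 0.0]
wrist_force: [-9.5, -0.9, 28.4]
width: 0.69
grip_force: 31.7
```

Run:
```python
from h import *
s=bot.read_state();print(hold(s),s['width'],s['wrist_force'],s['torque'],s['grip_force'])
im,P=look();board(P,s);save(im,'w8')
im,P=cloud('side');save(im,'s8',(300,200,420,330),5)
```

```text
[ 1.7 11.7 36. ] 0.6895788755528027 [-9.50974401 -0.86532996 28.43448053] [ 0.10895394  1.8262406  -0.05464577] 31.72468811273575
27.6167 [ 0.5094 -0.2573  0.036 ] 0.69
tilt 7.64 fixed end y,top z 79.7 55.0 sprung end y,top z, bottom z -49.1 37.7 29.7 n 11868
```

View pics/s8.png

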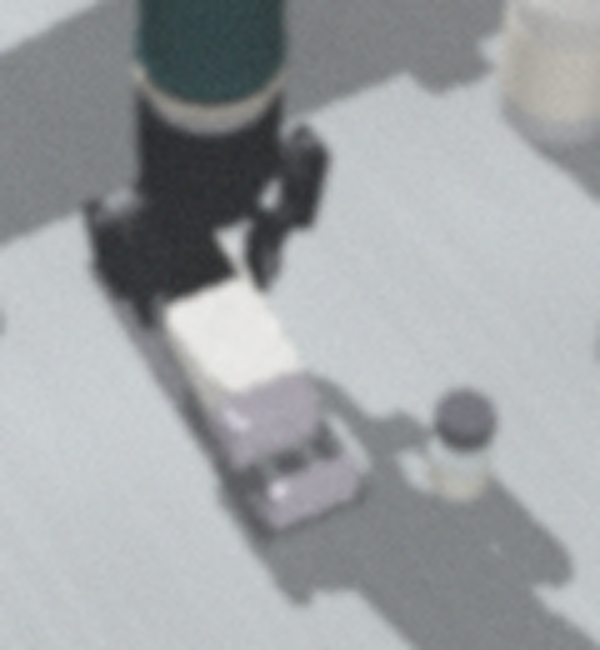

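Emit:
{"name": "jog_arm", "arguments": {"motion": [[-1,0,0,-1,0],[-1,-2,0,0,0],[-1,-2,0,0,0],[-1,-2,0,0,0],[-1,0,0,0,0]]}}

```text
time: 28.13
tool_pos: [0.5093, -0.2607, 0.0357]
tcp_rot: [2.294, 2.143, 0.005]
wrist_force: [-3.8, 6.5, 22.9]
width: 0.688
grip_force: 31.2
```

```bash
cat > b.py <<'E'
from h import *
s=bot.read_state();print(hold(s),s['width'],s['wrist_force'],s['torque'],s['grip_force'])
im,P=look();board(P,s)
E
python3 b.py
```

```text
[ 1.9  8.3 35.7] 0.6884157166256059 [-3.8100143   6.51868747 22.87539989] [ 1.33870922  0.94311741 -0.20184664] 31.179140210151672
28.1333 [ 0.5093 -0.2607  0.0357] 0.688
tilt 6.65 fixed end y,top z 76.5 54.0 sprung end y,top z, bottom z -52.7 38.9 30.9 n 10545
```

Emit:
{"name": "jog_arm", "arguments": {"motion": [[-1,1.5,0,0,0],[-1,1.5,0,-1,0],[-1,0,0,-2,0],[-1,0,0,0,0],[1,0,0,0,0],[1,0,0,0,0],[1,0,0,0,0],[1,0,0,0,0],[1,0,0,0,0]]}}

```text
time: 28.93
tool_pos: [0.5065, -0.2576, 0.034]
tcp_rot: [-2.293, -2.145, 0.001]
wrist_force: [0.4, -1.0, -0.1]
width: 1.001
grip_force: 0.0
```

```bash
python3 b.py
```

```text
[-1.1 11.3 34. ] 1.000595867667984 [ 0.35793176 -1.00383503 -0.11911335] [ 0.02359842 -0.03371818  0.03439667] 0.0
28.9333 [ 0.5065 -0.2576  0.034 ] 1.001
tilt 6.06 fixed end y,top z 78.2 54.2 sprung end y,top z, bottom z -51.1 40.5 32.5 n 9770
```

```bash
cat > c.py <<'E'
from h import *
s=bot.read_state()
for n in('side','scene'):
    im,P=cloud(n);q=bpts(P,s)
    for y in range(-100,95,6):
        m=(np.abs(q[...,0])<20)&(np.abs(q[...,1]-y)<3)&(q[...,2]<75)
        if m.sum()>4: print(n,y,np.percentile(q[m][:,2],[5,50,95]).round(1),m.sum(),im[m].mean(0).round())
E
python3 c.py
```

```text
side -100 [ 6.8 21.7 24.5] 5 [129. 129. 135.]
side -94 [ 6.8 17.9 24.5] 18 [119. 120. 124.]
side -88 [ 6.2 10.  23.2] 25 [114. 115. 119.]
side -82 [ 3.6  9.7 21.5] 30 [117. 119. 123.]
side -76 [ 6.5 27.7 45.6] 120 [159. 156. 165.]
side -70 [41.9 45.2 47.6] 26 [170. 167. 176.]
side -64 [40.7 43.9 47.2] 28 [170. 166. 176.]
side -58 [31.  43.9 46.9] 27 [180. 177. 184.]
side -52 [26.9 40.8 43.6] 5 [193. 191. 194.]
side -46 [32.  34.5 38.3] 25 [220. 219. 218.]
side -40 [33.  36.  39.1] 26 [230. 230. 228.]
side -34 [31.5 35.9 38.1] 28 [227. 227. 225.]
side -28 [26.2 36.9 40.5] 35 [227. 227. 225.]
side -22 [35.2 38.2 40.9] 25 [230. 230. 228.]
side -16 [33.5 40.  42.9] 30 [228. 228. 226.]
side -10 [37.3 40.5 44.8] 29 [230. 229. 227.]
side -4 [18.4 41.6 45. ] 29 [226. 226. 224.]
side 2 [ 6.3 41.9 46. ] 32 [224. 224. 222.]
side 8 [39.4 44.1 48.2] 28 [216. 216. 213.]
side 14 [17.4 45.6 48.3] 27 [149. 149. 147.]
side 20 [20.9 45.7 49.7] 29 [69. 70. 72.]
side 26 [ 6.5 47.2 50.5] 31 [66. 67. 69.]
side 32 [ 8.3 47.9 51.5] 27 [63. 64. 65.]
side 38 [ 5.1 48.4 53.6] 24 [63. 64. 66.]
side 44 [ 5.5 28. 
[... 482 characters left out ...]
66.]
scene 2 [21.5 39.7 41.5] 11 [164. 165. 155.]
scene 8 [14.8 39.6 41.6] 7 [145. 146. 138.]
scene 14 [16.5 43.4 44.4] 7 [137. 138. 129.]
scene 20 [ 4.2 44.  46.6] 12 [88. 89. 84.]
scene 26 [18.4 44.6 45.8] 8 [38. 39. 38.]
scene 32 [44.9 45.7 48.2] 9 [24. 24. 25.]
scene 38 [44.7 46.9 47.7] 8 [20. 19. 21.]
scene 44 [46.  48.3 49.6] 9 [20. 21. 22.]
scene 50 [47.2 48.1 51.2] 9 [21. 20. 21.]
scene 56 [47.4 50.5 52.5] 11 [25. 24. 25.]
scene 62 [50.2 50.7 53.6] 5 [25. 25. 26.]
scene 68 [50.3 52.6 55.3] 12 [60. 60. 57.]
scene 74 [38.7 53.1 55.8] 12 [168. 169. 162.]
scene 80 [ 4.6 30.6 53.6] 92 [195. 194. 193.]
scene 86 [ 3.8 20.8 53.4] 35 [173. 172. 172.]
scene 92 [0.4 5.7 8.2] 11 [108. 109. 109.]
```

Emit:
{"name": "jog_arm", "arguments": {"motion": [[1,0,0,2,0],[-1,0,0,0,0],[-1,0,0,0,0],[-1,0,0,0,0],[-1,0,0,0,0],[-1,0,0,0,0],[-1,-4,0,0,0],[-1,-4,0,0,0],[-1,0,0,0,0]], "force": 35}}

```text
time: 29.83
tool_pos: [0.5066, -0.2668, 0.0327]
tcp_rot: [2.294, 2.146, -0.0]
wrist_force: [-0.2, -0.7, 0.4]
width: 0.689
grip_force: 37.5
```

```bash
cat > c.py <<'E'
from h import *
s=bot.read_state();print(hold(s),s['wrist_force'].round(1),s['grip_force'],s['width'])
im,P=cloud('scene');q=bpts(P,s)
m=(np.abs(q[...,0])<20)&(q[...,2]<75)&(q[...,1]<92)
r=[]
for y in range(-76,92,6):
    k=m&(np.abs(q[...,1]-y)<3)
    r.append((y,np.median(q[k][:,2]).round(1),int(im[k].mean()) if k.sum() else 0))
print(r)
p=q[m&(q[...,1]>-40)&(q[...,1]<45)];a,b=np.polyfit(p[:,1],p[:,2],1);k=abs(a*p[:,1]+b-p[:,2])<4;a,b=np.polyfit(p[k][:,1],p[k][:,2],1);print('slope deg',np.degrees(np.arctan(a)),'top z at y=0',b)
im,P=cloud('wrist');q=bpts(P,s);g=im.astype(int).mean(-1)
w=(np.abs(q[...,0])<20)&(g>120)&(q[...,1]>30)&(q[...,1]<85)&(q[...,2]>25)&(q[...,2]<60);print('fixed white end edge',np.percentile(q[w][:,1],[1,50,99]),np.percentile(q[w][:,2],[1,50,99]))
E
python3 c.py
```

```text
[-0.4  2.1 32.7] [-0.2 -0.7  0.4] 37.537391781806946 0.6888292250168795
[(-76, np.float64(nan), 0), (-70, np.float64(nan), 0), (-64, np.float64(41.8), 94), (-58, np.float64(29.6), 124), (-52, np.float64(36.3), 133), (-46, np.float64(33.3), 143), (-40, np.float64(34.2), 158), (-34, np.float64(35.3), 172), (-28, np.float64(36.9), 166), (-22, np.float64(36.5), 158), (-16, np.float64(38.9), 148), (-10, np.float64(38.7), 155), (-4, np.float64(39.9), 146), (2, np.float64(42.0), 147), (8, np.float64(42.6), 99), (14, np.float64(41.8), 49), (20, np.float64(44.8), 27), (26, np.float64(45.2), 28), (32, np.float64(46.1), 21), (38, np.float64(47.7), 20), (44, np.float64(49.4), 18), (50, np.float64(50.3), 20), (56, np.float64(51.0), 34), (62, np.float64(52.7), 91), (68, np.float64(48.7), 187), (74, np.float64(45.6), 198), (80, np.float64(23.3), 196), (86, np.float64(23.6), 176)]
slope deg 9.725825363594211 top z at y=0 39.78421780345449
fixed white end edge [64.82780937 71.42960292 79.48998501] [29.85088077 44.70533228 55.59067753]
  return _methods._mean(a, axis=axis, dtype=dtype,
  ret = ret.dtype.type(ret / rcount)
```

Emit:
{"name": "jog_arm", "arguments": {"motion": [[-1,-4,0,0,0],[-1,-5,0,0,0],[-1,-5,0,0,0],[-1,-3,0,0,0],[-1,0,0,0,0],[-1,0,0,0,0]]}}

```text
time: 30.43
tool_pos: [0.5053, -0.2826, 0.0326]
tcp_rot: [-2.294, -2.145, -0.001]
wrist_force: [0.9, 4.9, 0.8]
width: 0.69
grip_force: 37.6
```

```bash
python3 c.py 2>/dev/null
```

```text
[ -0.7 -13.8  32.6] [0.9 4.9 0.8] 37.6163524389267 0.6898015166823627
[(-76, np.float64(41.8), 123), (-70, np.float64(36.2), 127), (-64, np.float64(36.1), 142), (-58, np.float64(33.9), 148), (-52, np.float64(34.1), 171), (-46, np.float64(36.4), 166), (-40, np.float64(35.8), 170), (-34, np.float64(37.9), 156), (-28, np.float64(37.5), 163), (-22, np.float64(38.5), 170), (-16, np.float64(39.9), 147), (-10, np.float64(41.9), 127), (-4, np.float64(43.4), 69), (2, np.float64(41.0), 52), (8, np.float64(44.4), 48), (14, np.float64(9.1), 72), (20, np.float64(46.8), 47), (26, np.float64(48.1), 25), (32, np.float64(49.2), 26), (38, np.float64(50.4), 23), (44, np.float64(51.2), 74), (50, np.float64(51.3), 159), (56, np.float64(50.2), 197), (62, np.float64(43.0), 180), (68, np.float64(41.6), 192), (74, np.float64(41.9), 203), (80, np.float64(24.3), 193), (86, np.float64(19.5), 168)]
slope deg 8.176585665456702 top z at y=0 39.90672437613709
fixed white end edge [49.15586724 66.46716751 79.28109227] [42.45264974 44.39177991 55.31232275]
```

Emit:
{"name": "jog_arm", "arguments": {"motion": [[-1,-3,0,0,0],[-1,-1.5,0,0,0],[-1,0,0,3,0],[-1,0,0,3,0],[-1,0,0,2,0],[-1,0,0,0,0],[-1,0,0,0,0]]}}

```text
time: 31.12
tool_pos: [0.5052, -0.2869, 0.025]
tcp_rot: [-2.293, -2.146, -0.001]
wrist_force: [0.6, 6.4, 4.5]
width: 0.687
grip_force: 38.6
```

```bash
python3 c.py 2>/dev/null
```

```text
[ -0.6 -18.   25. ] [0.6 6.4 4.5] 38.630624413490295 0.6867065348576218
[(-76, np.float64(32.5), 119), (-70, np.float64(32.8), 137), (-64, np.float64(31.4), 159), (-58, np.float64(32.2), 173), (-52, np.float64(32.8), 172), (-46, np.float64(31.8), 180), (-40, np.float64(33.4), 179), (-34, np.float64(33.2), 181), (-28, np.float64(34.3), 185), (-22, np.float64(35.0), 182), (-16, np.float64(33.7), 153), (-10, np.float64(33.1), 84), (-4, np.float64(34.2), 30), (2, np.float64(34.5), 17), (8, np.float64(35.3), 22), (14, np.float64(35.1), 21), (20, np.float64(36.2), 26), (26, np.float64(36.6), 32), (32, np.float64(36.8), 24), (38, np.float64(36.6), 52), (44, np.float64(36.8), 105), (50, np.float64(36.5), 171), (56, np.float64(nan), 0), (62, np.float64(42.0), 191), (68, np.float64(42.4), 196), (74, np.float64(41.5), 200), (80, np.float64(23.4), 194), (86, np.float64(18.1), 168)]
slope deg 2.32415308272183 top z at y=0 34.817770595949625
fixed white end edge [45.89527124 67.5959097  79.35274673] [37.59013581 44.01403865 45.63855009]
```

Emit:
{"name": "jog_arm", "arguments": {"motion": [[-1,0,0,2,0],[-1,0,0,0.5,0],[-1,0,0,0,0],[-1,4,0,0,0],[-1,4,0,0,0],[-1,4,0,0,0],[-1,4,0,0,0],[-1,0,0,0,0],[-1,0,0,0,0]]}}

```text
time: 31.97
tool_pos: [0.5063, -0.2715, 0.0226]
tcp_rot: [2.293, 2.147, -0.001]
wrist_force: [-2.1, 2.8, 4.7]
width: 0.69
grip_force: 38.9
```

```bash
python3 c.py 2>/dev/null
```

```text
[-0.5 -2.6 22.6] [-2.1  2.8  4.7] 38.92491102218628 0.6896743312966993
[(-76, np.float64(nan), 0), (-70, np.float64(40.9), 90), (-64, np.float64(29.3), 101), (-58, np.float64(31.6), 131), (-52, np.float64(32.1), 131), (-46, np.float64(31.1), 158), (-40, np.float64(32.3), 170), (-34, np.float64(31.3), 182), (-28, np.float64(31.4), 182), (-22, np.float64(32.0), 184), (-16, np.float64(30.8), 188), (-10, np.float64(30.7), 189), (-4, np.float64(32.4), 180), (2, np.float64(31.9), 131), (8, np.float64(31.8), 55), (14, np.float64(31.5), 19), (20, np.float64(33.0), 19), (26, np.float64(32.9), 21), (32, np.float64(32.1), 19), (38, np.float64(32.2), 39), (44, np.float64(31.5), 92), (50, np.float64(32.4), 124), (56, np.float64(40.0), 142), (62, np.float64(41.2), 173), (68, np.float64(41.3), 193), (74, np.float64(39.8), 210), (80, np.float64(23.5), 193), (86, np.float64(17.3), 167)]
slope deg 0.6350971779501329 top z at y=0 31.573690193449202
fixed white end edge [58.57994033 69.30743067 79.36662524] [42.6460625  44.16527292 45.62235139]
```

Emit:
{"name": "jog_arm", "arguments": {"motion": [[-1,1,0,-1,0],[1,0,0,0,0],[1,0,0,0,0],[1,0,0,0,0],[1,0,0,0,0],[1,0,0,-20,0],[1,0,0,-35,0],[1,0,0,-36,0],[1,0,0,-36,0],[1,0,0,-36,0]]}}

```text
time: 32.9
tool_pos: [0.506, -0.2705, 0.1876]
tcp_rot: [-2.294, -2.146, 0.0]
wrist_force: [-0.2, -0.3, -0.5]
width: 1.0
grip_force: 0.0
```

Emit:
{"name": "jog_arm", "arguments": {"motion": [[1,0,0,-36,0],[1,0,0,0,0],[1,0,0,0,0]]}}

```text
time: 33.15
tool_pos: [0.5083, -0.2718, 0.226]
tcp_rot: [2.289, 2.142, 0.003]
wrist_force: [-0.2, 0.1, -1.0]
width: 1.0
grip_force: 0.0
```

```bash
cat > d.py <<'E'
from h import *
s=bot.read_state();im,P=look();q=bpts(P,s);print(hold(s))
m=(np.abs(q[...,0])<22)&(q[...,2]<60)&(q[...,2]>3)
print([(y,np.median(q[m&(np.abs(q[...,1]-y)<3)][:,2]).round(1)) for y in range(-100,95,6)])
p=q[m&(q[...,1]>-50)&(q[...,1]<52)];print('slopes',np.linalg.lstsq(np.c_[p[:,:2],np.ones(len(p))],p[:,2],rcond=None)[0])
e=(np.abs(q[...,1])<45)&(np.abs(q[...,0])<60)&(q[...,2]>25)&(q[...,2]<42);p=q[e];print('x edges',np.percentile(p[:,0],[.5,99.5]),cv2.minAreaRect(p[:,:2].astype(np.float32)))
for nm,lo,hi in(('fix',30,100),('spr',-76,-40)):
    t=(q[...,1]>lo)&(q[...,1]<hi)&(np.abs(q[...,0])<22)&(q[...,2]>41)&(q[...,2]<49);print(nm,np.percentile(q[t][:,1],[1,99]))
E
python3 d.py 2>/dev/null
```

```text
33.15 [ 0.5083 -0.2718  0.226 ] 1.0
[  1.6  -2.8 226. ]
[(-100, np.float64(7.9)), (-94, np.float64(20.4)), (-88, np.float64(21.0)), (-82, np.float64(nan)), (-76, np.float64(44.2)), (-70, np.float64(44.3)), (-64, np.float64(44.4)), (-58, np.float64(42.0)), (-52, np.float64(33.7)), (-46, np.float64(33.7)), (-40, np.float64(33.8)), (-34, np.float64(34.2)), (-28, np.float64(34.3)), (-22, np.float64(34.4)), (-16, np.float64(34.5)), (-10, np.float64(34.7)), (-4, np.float64(34.8)), (2, np.float64(35.1)), (8, np.float64(35.4)), (14, np.float64(35.5)), (20, np.float64(35.7)), (26, np.float64(35.8)), (32, np.float64(36.0)), (38, np.float64(36.2)), (44, np.float64(36.3)), (50, np.float64(36.4)), (56, np.float64(36.8)), (62, np.float64(44.2)), (68, np.float64(44.3)), (74, np.float64(44.2)), (80, np.float64(7.9)), (86, np.float64(7.2)), (92, np.float64(7.2))]
slopes [1.15459238e-03 2.89885905e-02 3.50586095e+01]
x edges [-30.92463687  28.2981418 ] ((-1.3186225891113281, -0.1112213134765625), (89.80709838867188, 60.06470489501953), 89.9657211303711)
fix [58.12362053 78.47957216]
spr [-75.78729418 -56.62871266]
```

Emit:
{"name": "jog_arm", "arguments": {"motion": [[-1,20,0,20,0],[-1,22,0,30,0],[-1,0,0,30,0],[-1,0,0,30,0],[-1,0,0,30,0],[-1,0,0,20,0],[-1,0,0,15,0],[-1,0,0,0,0],[-1,0,0,0,0],[-1,0,0,0,0]]}}

```text
time: 34.03
tool_pos: [0.5089, -0.2285, 0.047]
tcp_rot: [-2.293, -2.146, 0.001]
wrist_force: [0.6, 0.1, -0.5]
width: -0.0
grip_force: 0.0
```

```bash
python3 -c "
from h import *
s=bot.read_state();print(hold(s),s['width'],s['wrist_force'])"
```

```text
[-0.6 40.4 47. ] -0.0004648793827397267 [ 0.64393153  0.13371943 -0.52303477]
```

Emit:
{"name": "jog_arm", "arguments": {"motion": [[-1,0,0,6,0],[-1,0,0,4,0],[-1,0,0,2,0],[-1,0,0,1.5,0],[-1,0,0,0,0],[-1,0,0,0,0]]}}

```text
time: 34.53
tool_pos: [0.5094, -0.2287, 0.0341]
tcp_rot: [2.293, 2.146, 0.0]
wrist_force: [1.0, 0.4, -0.1]
width: -0.001
grip_force: 0.2
```

Emit:
{"name": "jog_arm", "arguments": {"motion": [[-1,0,0,1,0],[-1,0,0,1,0],[-1,0,0,0,0],[-1,0,0,0,0]]}}

```text
time: 34.87
tool_pos: [0.5095, -0.2288, 0.034]
tcp_rot: [2.294, 2.146, 0.0]
wrist_force: [-4.5, 2.4, 13.3]
width: 0.001
grip_force: 7.0
```

Emit:
{"name": "jog_arm", "arguments": {"motion": [[-1,0,0,-5,0],[-1,0,0,-20,0],[1,-10,0,-36,0],[1,-20,0,-36,0],[1,-20,0,-36,0],[1,0,0,-36,0],[1,0,0,-25,0],[1,0,0,0,0],[1,0,0,0,0],[1,0,0,0,0]]}}

```text
time: 35.7
tool_pos: [0.5052, -0.2781, 0.2249]
tcp_rot: [-2.293, -2.146, 0.001]
wrist_force: [-0.4, 0.2, 0.6]
width: 1.001
grip_force: 0.0
```

```bash
python3 d.py 2>/dev/null
```

```text
35.7 [ 0.5052 -0.2781  0.2249] 1.001
[ -1.1  -9.3 224.9]
[(-100, np.float64(8.0)), (-94, np.float64(19.5)), (-88, np.float64(20.9)), (-82, np.float64(nan)), (-76, np.float64(44.2)), (-70, np.float64(44.4)), (-64, np.float64(44.4)), (-58, np.float64(42.4)), (-52, np.float64(33.3)), (-46, np.float64(33.5)), (-40, np.float64(33.2)), (-34, np.float64(33.3)), (-28, np.float64(33.3)), (-22, np.float64(33.4)), (-16, np.float64(33.3)), (-10, np.float64(33.3)), (-4, np.float64(33.3)), (2, np.float64(33.6)), (8, np.float64(33.7)), (14, np.float64(33.7)), (20, np.float64(33.6)), (26, np.float64(33.7)), (32, np.float64(33.6)), (38, np.float64(33.6)), (44, np.float64(33.6)), (50, np.float64(33.6)), (56, np.float64(34.1)), (62, np.float64(44.3)), (68, np.float64(44.3)), (74, np.float64(44.2)), (80, np.float64(8.6)), (86, np.float64(7.3)), (92, np.float64(7.2))]
slopes [1.37405266e-03 4.02213877e-03 3.34598747e+01]
x edges [-30.99712809  28.19245468] ((-1.360555648803711, -0.2450103759765625), (89.42444610595703, 60.20193862915039), 89.96095275878906)
fix [57.77010095 78.72502378]
spr [-75.65081478 -56.55842812]
```

Emit:
{"name": "jog_arm", "arguments": {"motion": [[1,30,5,-10,-3.8],[1,38,5,-12,0],[1,38,5,-12,0],[1,38,5,-12,0],[1,38,5,-12,0],[1,38,5,-12,0],[1,40,5,0,0],[1,40,5,0,0],[1,40,5,0,0],[1,40,5,0,0]]}}

```text
time: 36.58
tool_pos: [0.5564, 0.1031, 0.2933]
tcp_rot: [-2.219, -2.22, 0.005]
wrist_force: [0.7, -0.3, 0.2]
width: 1.003
grip_force: 0.0
```

Emit:
{"name": "jog_arm", "arguments": {"motion": [[1,40,5,0,0],[1,40,0,0,0],[1,20,0,0,0],[1,0,0,0,0],[1,0,0,0,0]]}}

```text
time: 37.0
tool_pos: [0.5615, 0.2021, 0.293]
tcp_rot: [-2.217, -2.224, 0.007]
wrist_force: [0.4, -0.7, 0.4]
width: 1.001
grip_force: 0.0
```

Run:
```python
from h import *
s=bot.read_state();im,P=look();print(yaw(s));save(im,'w9',None,1.2);np.savez('/tmp/w9',im=im,P=P)
m=(np.hypot(P[...,0]-.593,P[...,1]-.318)<.06)&(np.abs(P[...,2]-.145)<.005);print('ring',circ(P[m]))
m=(np.hypot(P[...,0]-.655,P[...,1]-.335)<.04)&(np.abs(P[...,2]-.131)<.004);print('pin',circ(P[m]))
m=(np.hypot(P[...,0]-.515,P[...,1]-.219)<.055)&(np.abs(P[...,2]-.081)<.003);print('barrel',circ(P[m]))
m=(np.hypot(P[...,0]-.52,P[...,1]-.304)<.03)&(P[...,2]>.095);print('post',circ(P[m]),np.percentile(P[m][:,2],[5,50,95]) if m.any() else 0)
```

```text
37.0 [0.5615 0.2021 0.293 ] 1.001
0.17658697748777427
ring [ 588.8  317.2   29.4 1887. ]
pin [649.4 327.5   7.2 261. ]
barrel [ 514.6  218.5   40.  3559. ]
post [ 518.3  305.1   29.  2039. ] [0.0978319  0.09922247 0.10050257]
```

View pics/w9.png

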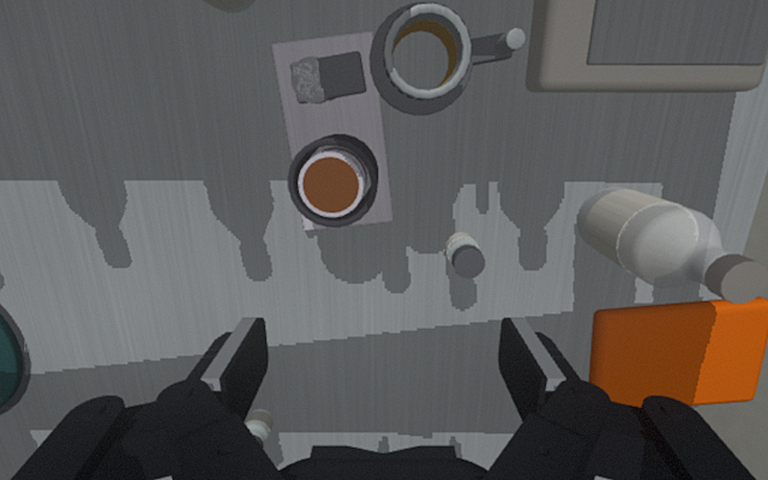

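Emit:
{"name": "jog_arm", "arguments": {"motion": [[-0.2,25,18,0,-7],[-0.2,0,0,0,-7],[-0.2,0,0,0,-7],[-0.2,0,0,0,-7],[-0.2,0,0,0,-7],[-0.2,0,0,0,-7],[-0.2,0,0,0,-7],[-0.2,0,0,0,-7],[-0.2,0,0,0,-7],[-0.2,0,0,0,-7]], "force": 40}}

```text
time: 37.88
tool_pos: [0.5807, 0.2238, 0.2948]
tcp_rot: [-0.54, -3.094, 0.002]
wrist_force: [-0.2, 0.3, 0.4]
width: 0.401
grip_force: 0.0
```

Emit:
{"name": "jog_arm", "arguments": {"motion": [[-0.2,0,0,0,-7],[-0.2,0,0,0,-7],[-0.2,0,0,0,-7],[-0.2,0,0,0,-7],[-0.2,0,0,0,-1.8],[-0.2,0,0,0,0],[-0.2,0,0,0,0]]}}

```text
time: 38.47
tool_pos: [0.5807, 0.2245, 0.2951]
tcp_rot: [0.263, -3.129, 0.001]
wrist_force: [-0.6, 0.1, 0.0]
width: 0.4
grip_force: 0.0
```

```bash
cat > e.py <<'E'
import sys
from h import *
s=bot.read_state();y=R(s['tcp_rot'])
t=np.array([float(v) for v in sys.argv[1:4]])
print(s['tool_pos'].round(4),'yaw',yaw(s),s['q'].round(2),'tool shift mm',(y.T@(t-s['tool_pos'])*1000).round(1))
E
python3 e.py .6494 .3275 .104
```

```text
[0.5807 0.2245 0.2951] yaw 99.61672522349217 [ 0.33  0.13  1.64 -0.    1.37 -1.41] tool shift mm [-85.2  90.2 190.9]
```

Emit:
{"name": "jog_arm", "arguments": {"motion": [[-0.2,-20,22,20,0],[-0.2,-22,23,20,0],[-0.2,-22,23,20,0],[-0.2,-21,22,20,0],[-0.2,0,0,20,0],[-0.2,0,0,20,0],[-0.2,0,0,0,0],[-0.2,0,0,0,0]]}}

```text
time: 39.13
tool_pos: [0.6481, 0.3281, 0.1735]
tcp_rot: [0.266, -3.126, 0.003]
wrist_force: [-0.1, -0.3, 1.3]
width: 0.398
grip_force: 0.0
```

```bash
python3 e.py .6494 .3275 .106; python3 -c "
from h import *
im,P=look()
m=(np.hypot(P[...,0]-.6494,P[...,1]-.3275)<.02)&(np.abs(P[...,2]-.131)<.004);print('pin',circ(P[m]))"
```

```text
[0.6481 0.3281 0.1735] yaw 99.7255132355103 [ 0.43  0.4   1.54 -0.    1.21 -1.31] tool shift mm [-1.5 -0.7 67.5]
39.1333 [0.6481 0.3281 0.1735] 0.398
pin [650.  327.5   7.1 410. ]
```

Emit:
{"name": "jog_arm", "arguments": {"motion": [[-0.2,-1,0,20,0],[-0.2,0,-0.5,25,0],[-0.2,0,0,15,0],[-0.2,0,0,7,0],[-0.2,0,0,0,0],[-1,0,0,0,0],[-1,0,0,0,0],[-1,0,0,0,0],[-1,0,0,0,0]]}}

```text
time: 39.93
tool_pos: [0.6513, 0.3293, 0.1107]
tcp_rot: [-0.268, 3.128, 0.001]
wrist_force: [-0.3, -1.0, 4.1]
width: 0.146
grip_force: 39.2
```

Emit:
{"name": "jog_arm", "arguments": {"motion": [[-1,0.2,-3.8,-2,1.5],[-1,0.4,-10,0,4],[-1,0.8,-15.4,0,6],[-1,0.8,-15.4,0,6],[-1,0.8,-15.4,0,6],[-1,0.8,-15.4,0,6],[-1,0,0,0,0],[-1,0,0,0,0]]}}

```text
time: 40.6
tool_pos: [0.6443, 0.2534, 0.1108]
tcp_rot: [0.536, 3.094, -0.0]
wrist_force: [4.5, -2.1, -4.6]
width: 0.142
grip_force: 39.8
```

```bash
cat > y.py <<'E'
from h import *
s=bot.read_state();d=s['tool_pos'][:2]*1000-np.array([505.,303.])
print('r',np.hypot(*d),'ang from barrel',np.degrees(np.arctan2(d[1],d[0]))+83.5,'yaw rel',yaw(s)-6.5,s['wrist_force'].round(1),s['tool_pos'][2],s['width'])
E
python3 y.py
```

```text
r 147.88572693086724 ang from barrel 63.902352303380596 yaw rel 63.84926781003085 [ 4.5 -2.1 -4.6] 0.11079489769744995 0.1423625595559301
```

Emit:
{"name": "jog_arm", "arguments": {"motion": [[-1,0.6,-10,0,4],[-1,0.8,-15.4,0,6],[-1,0.8,-15.4,0,6],[-1,0.8,-15.4,0,6],[-1,0.8,-15.4,0,6],[-1,0.8,-15.4,0,6],[-1,0.8,-15.4,0,6],[-1,0.8,-15.4,0,6],[-1,0,0,0,0],[-1,0,0,0,0]]}}

```text
time: 41.43
tool_pos: [0.5651, 0.1691, 0.1107]
tcp_rot: [1.699, 2.641, -0.003]
wrist_force: [2.9, -5.8, -3.3]
width: 0.143
grip_force: 39.9
```

```bash
python3 y.py
```

```text
r 146.76932859335932 ang from barrel 17.68299233527948 yaw rel 17.97896986411669 [ 2.9 -5.8 -3.3] 0.1107487111162073 0.14287299805860465
```

Emit:
{"name": "jog_arm", "arguments": {"motion": [[-1,0.8,-15.4,0,6],[-1,0.8,-15.4,0,6],[-1,0.4,-10,0,4],[-1,0.1,-5,0,2],[-1,0,0,0,0],[-1,0,0,0,0]]}}

```text
time: 41.93
tool_pos: [0.5227, 0.1576, 0.1108]
tcp_rot: [2.089, 2.342, 0.001]
wrist_force: [5.8, -5.9, -7.4]
width: 0.142
grip_force: 40.8
```

```bash
python3 y.py
```

```text
r 146.460415291777 ang from barrel 0.43174101986127766 yaw rel 0.03937328709042642 [ 5.8 -5.9 -7.4] 0.11078466403814001 0.14248632578687542
```

Emit:
{"name": "jog_arm", "arguments": {"motion": [[-1,0,-2,0,0],[-1,0,-2,0,0],[-1,0,0,0,0],[-1,0,0,0,0]]}}

```text
time: 42.27
tool_pos: [0.5226, 0.1576, 0.1109]
tcp_rot: [2.085, 2.338, 0.01]
wrist_force: [16.1, -5.1, -16.4]
width: 0.141
grip_force: 40.1
```

```bash
python3 y.py
```

```text
r 146.47136860583694 ang from barrel 0.3887268156782966 yaw rel 0.04665460861540183 [ 16.1  -5.1 -16.4] 0.11091416622026486 0.1408440636164887
```

Emit:
{"name": "jog_arm", "arguments": {"motion": [[-1,0,3.5,0,0],[-0.2,0,0,0,0],[-0.2,0,0,0,0],[-0.2,0,0,-20,0],[-0.2,0,0,-35,0],[1,0,0,-35,0],[1,0,0,-20,0],[1,0,0,0,0],[1,0,0,0,0]]}}

```text
time: 43.02
tool_pos: [0.522, 0.1593, 0.2234]
tcp_rot: [2.093, 2.341, 0.007]
wrist_force: [0.1, 0.5, -0.5]
width: 0.942
grip_force: 0.0
```

```bash
python3 e.py .5146 .2185 .2
python3 - <<'E'
from h import *
im,P=look()
m=(np.hypot(P[...,0]-.5146,P[...,1]-.2185)<.04)&(np.abs(P[...,2]-.146)<.006);print('ring',circ(P[m]),np.median(P[m][:,2]))
m=(np.hypot(P[...,0]-.5216,P[...,1]-.157)<.02)&(np.abs(P[...,2]-.131)<.004);print('pin',circ(P[m]))
E
```

```text
[0.522  0.1593 0.2234] yaw 6.404158356508912 [0.25 0.02 1.89 0.   1.22 0.14] tool shift mm [59.6 -0.8 23.5]
43.0167 [0.522  0.1593 0.2234] 0.942
ring [ 514.8  218.5   29.4 2596. ] 0.14483053736195517
pin [521.9 157.4   7.  270. ]
```

Emit:
{"name": "jog_arm", "arguments": {"motion": [[1,28,0,0,0],[1,31,-1,0,0],[1,0,0,0,-7],[1,0,0,0,-7],[1,0,0,0,-7],[1,0,0,0,-7],[1,0,0,0,-7],[1,0,0,0,-7],[1,0,0,0,-7],[1,0,0,0,-6.6]]}}

```text
time: 43.9
tool_pos: [0.5118, 0.2165, 0.2182]
tcp_rot: [-0.751, -3.046, 0.003]
wrist_force: [0.4, 0.1, 0.8]
width: 1.001
grip_force: 0.0
```

Emit:
{"name": "jog_arm", "arguments": {"motion": [[1,0,0,20,0],[1,0,0,25,0],[1,0,0,20,0],[1,0,0,0,0],[1,0,0,0,0],[1,0,0,0,0]]}}

```text
time: 44.4
tool_pos: [0.5132, 0.2168, 0.1557]
tcp_rot: [-0.762, -3.047, 0.001]
wrist_force: [0.9, -0.7, -0.1]
width: 0.999
grip_force: 0.0
```

```bash
python3 e.py .5148 .2185 .116
```

```text
[0.5132 0.2168 0.1557] yaw 61.92282683034534 [ 0.35  0.1   1.94  0.    1.1  -0.73] tool shift mm [-0.6  2.3 39.7]
```

Emit:
{"name": "jog_arm", "arguments": {"motion": [[1,-0.6,2.3,15,0],[1,0,0,15,0],[1,0,0,9,0],[1,0,0,0,0],[1,0,0,0,0],[-1,0,0,0,0],[-1,0,0,0,0],[-1,0,0,0,0],[-1,0,0,0,0],[-1,0,0,0,0]], "force": 50}}

```text
time: 45.23
tool_pos: [0.5164, 0.2191, 0.1185]
tcp_rot: [0.762, 3.045, 0.003]
wrist_force: [0.4, 2.1, 5.6]
width: 0.652
grip_force: 53.4
```

```bash
python3 e.py .5148 .2185 .116
```

```text
[0.5164 0.2191 0.1185] yaw 61.90177051105594 [ 0.36  0.15  1.97  0.    1.03 -0.72] tool shift mm [ 1.1 -1.2  2.5]
```

Emit:
{"name": "jog_arm", "arguments": {"motion": [[-1,0,0,0.3,3],[-1,0,0,0.7,7],[-1,0,0,0.7,7],[-1,0,0,0.7,7],[-1,0,0,0.7,7],[-1,0,0,0.7,7],[-1,0,0,0.7,7],[-1,0,0,0.7,7],[-1,0,0,0.7,7],[-1,0,0,0,0]]}}

```text
time: 46.07
tool_pos: [0.5157, 0.2189, 0.1126]
tcp_rot: [2.17, 2.271, 0.003]
wrist_force: [-0.1, 0.5, 8.3]
width: 0.654
grip_force: 53.9
```

Emit:
{"name": "jog_arm", "arguments": {"motion": [[-1,0,0,0.7,7],[-1,0,0,0.7,7],[-1,0,0,0.7,7],[-1,0,0,0.7,7],[-1,0,0,0.7,7],[-1,0,0,0.7,7],[-1,0,0,0.7,7],[-1,0,0,0.4,4],[-1,0,0,0,0],[-1,0,0,0,0]]}}

```text
time: 46.9
tool_pos: [0.5156, 0.2195, 0.1074]
tcp_rot: [-2.952, -1.07, -0.003]
wrist_force: [-2.4, 1.6, 8.3]
width: 0.654
grip_force: 53.9
```

```bash
python3 e.py .5148 .2185 .116
```

```text
[0.5156 0.2195 0.1074] yaw -50.15793420647341 [0.36 0.16 1.97 0.   1.01 1.23] tool shift mm [-1.2  0.3 -8.6]
```

Emit:
{"name": "jog_arm", "arguments": {"motion": [[1,0,0,0,0],[1,0,0,0,0],[1,0,0,0,0],[1,0,0,0,0],[1,0,0,-4,0],[1,0,0,0,-7],[1,0,0,0,-7],[1,0,0,0,-7],[1,0,0,0,-7],[1,0,0,0,-7]]}}

```text
time: 47.73
tool_pos: [0.515, 0.2183, 0.1096]
tcp_rot: [2.488, 1.918, -0.0]
wrist_force: [-0.2, -0.2, -0.3]
width: 0.999
grip_force: 0.0
```

Emit:
{"name": "jog_arm", "arguments": {"motion": [[1,0,0,0,-7],[1,0,0,0,-7],[1,0,0,0,-7],[1,0,0,0,-7],[1,0,0,0,-7],[1,0,0,0,-7],[1,0,0,0,-7],[1,0,0,0,-7],[1,0,0,0,-7],[1,0,0,0,-7]]}}

```text
time: 48.57
tool_pos: [0.515, 0.2183, 0.1096]
tcp_rot: [-0.938, -2.998, 0.0]
wrist_force: [-0.1, -0.1, -0.0]
width: 0.996
grip_force: 0.0
```

Emit:
{"name": "jog_arm", "arguments": {"motion": [[1,0,0,0,-7],[1,0,0,0,-3],[1,0,0,4,0],[1,0,0,0,0]]}}

```text
time: 48.9
tool_pos: [0.5146, 0.2181, 0.1049]
tcp_rot: [-0.685, -3.065, 0.001]
wrist_force: [-0.5, -0.4, -0.3]
width: 1.003
grip_force: 0.0
```

```bash
python3 e.py .5148 .2185 .106;  python3 - <<'E'
from h import *
im,P=look()
m=(np.hypot(P[...,0]-.5146,P[...,1]-.2185)<.035)&(P[...,2]>.115)&(P[...,2]<.15);print('ring',circ(P[m]),np.percentile(P[m][:,2],[5,50,95]))
E
```

```text
[0.5146 0.2181 0.1049] yaw 64.79593775992642 [ 0.36  0.16  1.98 -0.    1.01 -0.77] tool shift mm [-0.   0.4 -1.1]
48.9 [0.5146 0.2181 0.1049] 1.003
ring [  516.1   218.9    30.  11037. ] [0.1172415  0.13254509 0.13466343]
```

Emit:
{"name": "jog_arm", "arguments": {"motion": [[-1,0,0,0,0],[-1,0,0,0,0],[-1,0,0,0,0],[-1,0,0,0,0],[-1,0,0,0,0],[-1,0,0,0.3,3],[-1,0,0,0.7,7],[-1,0,0,0.7,7],[-1,0,0,0.7,7],[-1,0,0,0.7,7]]}}

```text
time: 49.78
tool_pos: [0.5159, 0.2197, 0.1036]
tcp_rot: [1.485, 2.767, 0.005]
wrist_force: [-0.2, 5.8, 4.4]
width: 0.665
grip_force: 53.2
```

Emit:
{"name": "jog_arm", "arguments": {"motion": [[-1,0,0,0.7,7],[-1,0,0,0.7,7],[-1,0,0,0.7,7],[-1,0,0,0.7,7],[-1,0,0,0.7,7],[-1,0,0,0.7,7],[-1,0,0,0.7,7],[-1,0,0,0.7,7],[-1,0,0,0.7,7],[-1,0,0,0,0]]}}

```text
time: 50.62
tool_pos: [0.5158, 0.22, 0.0974]
tcp_rot: [-2.712, -1.584, -0.005]
wrist_force: [-1.3, 6.7, 4.3]
width: 0.663
grip_force: 54.0
```

```bash
python3 e.py .5148 .2185 .106; python3 -c "
from h import *
s=bot.read_state();print(s['torque'],s['joint_torque'],s['wrist_force'],s['width'])"
```

```text
[0.5158 0.22   0.0974] yaw -29.428328333393495 [0.36 0.17 1.98 0.   0.99 0.87] tool shift mm [-1.7 -0.2 -8.6]
[ 1.08350202  0.33394977 -0.13636782] [ -2.82445237 -38.82711053 -28.87230992  -1.81396276   0.29522563
   0.91425978] [-1.25435764  6.66836279  4.30189491] 0.6633881672510906
```

Emit:
{"name": "jog_arm", "arguments": {"motion": [[-1,0,0,0.7,7],[-1,0,0,0.7,7],[-1,0,0,0.3,3.5],[-1,0,0,0,0],[-1,0,0,0,2],[-1,0,0,0,0]]}}

```text
time: 51.12
tool_pos: [0.5156, 0.22, 0.0958]
tcp_rot: [-2.937, -1.111, -0.004]
wrist_force: [-0.6, 6.4, 5.6]
width: 0.662
grip_force: 55.4
```

Emit:
{"name": "jog_arm", "arguments": {"motion": [[-1,0,0,0,2],[-1,0,0,0,2],[-1,0,0,0,0]]}}

```text
time: 51.37
tool_pos: [0.515, 0.2194, 0.0958]
tcp_rot: [-2.974, -1.012, -0.001]
wrist_force: [-4.2, 5.0, 8.3]
width: 0.662
grip_force: 56.1
```

```bash
python3 e.py .5148 .2185 .106; python3 -c "
from h import *
s=bot.read_state();print(s['torque'],s['joint_torque'],s['wrist_force'],s['width'])"
```

```text
[0.515  0.2194 0.0958] yaw -52.42464034303155 [0.36 0.17 1.98 0.   0.99 1.27] tool shift mm [ -0.7   0.6 -10.2]
[0.78560166 0.8065465  1.42191519] [ -4.40341294 -37.34182119 -29.45643961  -0.81915541  -0.78798886
   1.73495069] [-4.19466435  4.98879104  8.33903889] 0.6618526940374807
```

Emit:
{"name": "jog_arm", "arguments": {"motion": [[1,0,0,0,0],[1,0,0,0,0],[1,0,0,0,0],[1,0,0,0,0],[1,0,0,-20,0],[1,0,0,-36,0],[1,0,0,-36,0],[1,0,0,-36,0],[1,0,0,-20,7],[1,0,0,0,7]]}}

```text
time: 52.2
tool_pos: [0.5185, 0.2193, 0.2493]
tcp_rot: [-3.077, -0.627, -0.017]
wrist_force: [0.6, -0.5, -0.2]
width: 1.0
grip_force: 0.0
```

Emit:
{"name": "jog_arm", "arguments": {"motion": [[1,0,0,0,-7],[1,0,0,0,-7],[1,0,0,0,-7],[1,0,0,0,-7],[1,0,0,0,-7],[1,0,0,0,-7],[1,0,0,0,-7],[1,0,0,0,-7],[1,-30,0,-20,-7],[1,-30,0,0,0]]}}

```text
time: 53.03
tool_pos: [0.5084, 0.1593, 0.2647]
tcp_rot: [2.281, 2.158, 0.004]
wrist_force: [0.6, 0.2, 1.2]
width: 1.002
grip_force: 0.0
```

Run:
```python
from h import *
im,P=look()
m=(np.hypot(P[...,0]-.5146,P[...,1]-.2185)<.035)&(P[...,2]>.115)&(P[...,2]<.16);print('ring',circ(P[m]),np.percentile(P[m][:,2],[5,50,95]))
m=(np.hypot(P[...,0]-.5216,P[...,1]-.157)<.02)&(np.abs(P[...,2]-.131)<.004);print('pin',circ(P[m]))
m=(np.hypot(P[...,0]-.5146,P[...,1]-.2185)<.02)&(P[...,2]<.11);print('filter z',np.percentile(P[m][:,2],[5,25,50,75,95]) if m.any() else None)
im,P=cloud('scene');save(im,'end',(120,120,480,330),2.2)
s=bot.read_state();q=bpts(P,s);m=(np.abs(q[...,0])<20)&(q[...,2]>3)&(q[...,2]<75)
print([(y,np.median(q[m&(np.abs(q[...,1]-y)<4)][:,2]).round(1)) for y in range(-70,80,10)])
```

```text
53.0333 [0.5084 0.1593 0.2647] 1.002
ring [ 514.7  218.6   29.2 1638. ] [0.11997644 0.12299645 0.12428798]
pin [522.  157.5   7.1 202. ]
filter z [0.06037876 0.06113072 0.06164004 0.06218947 0.06294167]
[(-70, np.float64(41.3)), (-60, np.float64(37.7)), (-50, np.float64(33.2)), (-40, np.float64(31.5)), (-30, np.float64(32.5)), (-20, np.float64(31.9)), (-10, np.float64(31.0)), (0, np.float64(31.6)), (10, np.float64(32.1)), (20, np.float64(31.4)), (30, np.float64(30.3)), (40, np.float64(31.1)), (50, np.float64(32.7)), (60, np.float64(40.1)), (70, np.float64(42.0))]
```

View pics/end.png

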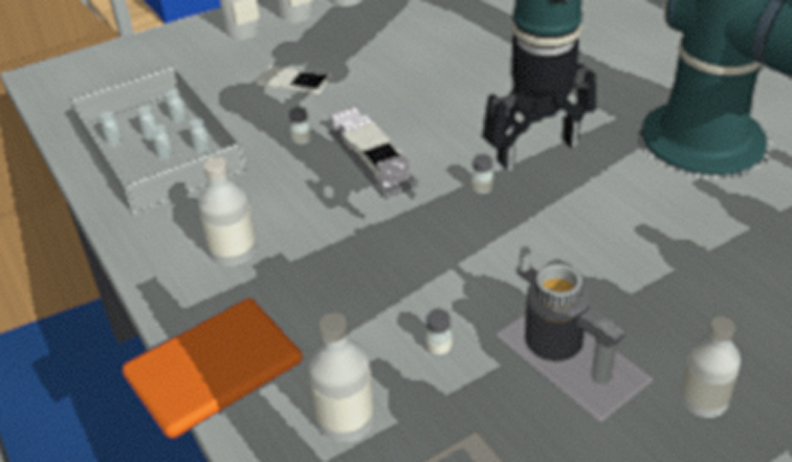

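The picture shows the ring down over the barrel with the filter clamped beneath it (about 555,285). The board is seated in the holder (about 370,145), and the bottles and vials are standing.

```bash
python3 -c "
from workcell import bot
print(bot.finish_job())"
```

```text
the job is handed in; nothing more can be done
None
```

The job is handed in at about 53 s: the board sits flat and printed face up in both grooves, the lens, three spacers and filter lie flat in the barrel, the yoke is against its stop, and the ring is screwed fully down on the stack.

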